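# Refill the laundry tablet box

### The arm

A 7-joint arm with a two-finger parallel gripper is mounted at the origin on the work surface. World frame = base frame: x ahead of the robot, y to its left, z up, the work surface at z = 0. Lengths are in m, angles in rad, forces in N, time in s.
With the tool pointing down it reaches from about 0.4 to 0.875 m from the base axis. Payload 19.3 kg.
Tool frame: the origin (TCP) lies at the very end of the fingers, on their centre line; the grasp point (between the pads) lies bot.grasp_offset behind it (bot.grasp_offset is the distance from the TCP to the grasp point, in m); z points along the fingers, y is the direction in which the jaws open and shut (so a half turn about z gives the same grasp; the last joint's range is limited). The gripper opens to 85 mm and grips with 20 to 120 N. Pads are 22 mm wide; open, the fingers measure 114 mm over their backs; the gripper's body (76 mm by 85 mm) begins 54 mm behind the grasp point. The pads swing forward as they close: fully open they stand 13 mm farther back than shut.
Start: joints at [1.263, 0.521, -0.036, 1.599, 0.021, 1.021, -0.113], TCP at [0.147, -0.607, 0.231] pointing down, gripper open.
Joint ranges: [-2.91, 2.91], [-0.3, 2.13], [-1.5, 1.42], [0.17, 2.43], [-1.26, 4.41], [0.16, 1.93], [-2.52, 2.52]. Speed limits (rad/s): [1.89, 1.89, 2.39, 2.39, 3.01, 3.01, 3.01].

### API

Orientations are given as [roll, pitch, yaw] about the fixed x, y, z axes, in that order (R = Rz(yaw) Ry(pitch) Rx(roll)).
In Python, from workcell import bot gives the robot as it stands. The module is installed in compiled form; this text tells all that it offers.
- The arm moves only by the shell command python3 -m handwheel 'ROWS' [OPENING] [FORCE]. ROWS is JSON, a list of rows, each a list of 6 numbers: the shift along the tool's x, y, z as a fraction of full scale, then the turn, a rotation vector about the tool's x, y, z as a fraction of full scale. In form: [[x, y, z, rx, ry, rz], ...]. A call has 1 to 8 rows; each row shifts and turns the commanded pose from where the row before left it, along the tool's axes as they then stand; what a row does not reach is not made up. Full scale, the value 1, is 0.025 m for a shift and 360 degrees for a turn. A row lasts 1/8 s, in which the tool goes at most 62.5 mm and 10.7 degrees, less where a joint would pass 70% of its speed; a pose out of reach is approached as far as the arm can. A call with a number of a shift or a turn outside -1 to 1 is refused whole. A call with a gripper value outside its range is refused whole. OPENING is the closure, from -1 (fully open) to 1 (shut), set as the call begins (- or left out, the last holds). The fingers move at their own pace and stop on an object; FORCE is the grip in N (left out, the last holds). Time passes only in rows, so rows that do not move let the fingers close. It gives the time, the measured TCP pose, the force and the opening at its end, in the units of the state.
- bot.observe(): the state, without advancing time (a new reading comes with each control period).
- bot.grab_frame(name): name is "side" or "top"; returns a dict with "pixels" (384x512x3 uint8, blue, green, red), "vertical_fov" (degrees; the focal length in pixels is half the picture's height over the tangent of half this angle, whatever the lens; pixels are square), "cx", "cy" (the principal point, pixels), "R" (3x3) and "t" (3): a world point X has camera coordinates R X + t. Camera axes: x right, y down, z forward; pixel columns grow to the right and rows downward; lengths in m; the calibration is good to about 2 mm. A picture is of the moment at which its call begins. There is no depth.
- bot.job_done(): hands the job in, once; it reports no verdict.
Trained networks look in a picture, given as the dict that the camera call returned (one of the last four; its "shot" number tells which), for a name from the list of things; names that differ only in an ending like _2 or _b are one class to them, and where a whole thing is asked for, a point or a joint stands for the part that bears it (a point fixed in the world has none). Each returns a list of dicts, best first, with "score" (0 to 1); they miss things now and then, are a little off and sometimes report something else, mostly with a low value. They report only what shows in the picture. A call takes as long as a camera call. They do not tell look-alikes from the thing itself.
- bot.trace(picture, thing): "region" (384x512 bool, what is visible of it) and "point" ([column, row] in pixels, amid what is visible of it).
The state is a dict: "clock": time; "qpos": joint angles; "qd": joint speeds; "joint_efforts": joint torques, N m; "position": TCP position; "tool_rot": TCP orientation; "force": force on the tool from outside, world axes, zero at the start; "moment": the same for the moment, N m; "grip_width": finger opening in m.
Only numpy, scipy, OpenCV 4.12 (cv2) and the standard library are available. Lean on these libraries where they do the work, as an engineer would, in place of code of your own. Each camera call takes 0.05 s, during which the arm holds its last target.

### The job

Refill the blue box: with the red scoop, bring at least three laundry tablets from the white tub into it without touching the tablets with the gripper; the other tablets may stay in the tub, but none may lie anywhere else. Close the gap in the row by sliding the blue box flush and square against the grey bin, in line with it, and stand the scoop upright on the black mat again. Leave the bottle, the can and the jar where they are.

Things in the scene. Friction and masses are not known exactly. Their poses are not given: they have to be found in the camera images.
- scoop: Red hand scoop, 90 g, flat on the mat. Origin: centre of the bowl's underside; +x to the open lip, y across, z up. Bowl 76 mm long (x -38 to 38), 62 wide outside, 56 inside, floor 2 mm thick; walls 3 mm, back wall 32 high, sides sloping to 10 high at the lip. Flat-sided bar handle, 16 (y) by 20 mm, rises backwards at 60 deg above level from (-39,0,29) to its black end at (-84,0,107) mm.
- scoop_grip (a point): Point on the axis of the scoop's handle 30 mm below its end, at (-69, 0, 81) mm in the scoop's frame: a good place to pinch the handle across its 16 mm width.
- scoop_lip (a point): Middle of the scoop's front lip, underside, at (38, 0, 0) mm in the scoop's frame.
- mat: Black rubber mat fixed on the counter, 150 (x) by 100 (y) mm, 3 mm thick: the scoop's place. Origin: centre of its underside.
- tub: White tub fixed to the counter, with the tablets in its +x half, its -x half empty. Origin: centre of its underside. Outside x -127 to 122, y -71 to 71, 56 mm high. Inside floor at z = 6 mm, flat for x -121 to 85, y -36 to 36 mm; beyond, both sides and the +x end slope up and outwards at 60 deg to the rim; the -x end wall is upright. A scoop can run along +x on the floor.
- row: Grey bin fixed on the counter, 120 by 110 mm, 60 high, with grey wool balls in it. The origin is NOT in the bin but on the counter 125 mm from the bin's centre, on the side of the blue box; +x points from the origin to the bin. Its near face is the plane x = 65 mm.
- row_face (a point): Middle of the near face of the grey bin, 30 mm above the counter; the loose blue box must come flush against this face.
- box: Loose blue open-topped box, 350 g, outside 120 (x) by 110 (y) mm, 60 mm high, walls 4 mm. Origin: centre of its underside. It starts 20 to 55 mm short of the grey bin and slightly askew; it slides on the counter when its near (-x) face is pushed. When flush its origin is at x = 5 mm in the row's frame.
- tab0: Pressed laundry tablet, yellow: round, 24 mm across, 17 mm high, bevelled rims, 14 g. Origin: centre of its underside (8.5 mm from its middle); z along its axis. It may lie on either face, lean or lie on top of others.
- tab1: Pressed laundry tablet, blue: round, 24 mm across, 17 mm high, bevelled rims, 14 g. Origin: centre of its underside (8.5 mm from its middle); z along its axis. It may lie on either face, lean or lie on top of others.
- tab2: Pressed laundry tablet, yellow: round, 24 mm across, 17 mm high, bevelled rims, 14 g. Origin: centre of its underside (8.5 mm from its middle); z along its axis. It may lie on either face, lean or lie on top of others.
- tab3: Pressed laundry tablet, blue: round, 24 mm across, 17 mm high, bevelled rims, 14 g. Origin: centre of its underside (8.5 mm from its middle); z along its axis. It may lie on either face, lean or lie on top of others.
- tab4: Pressed laundry tablet, yellow: round, 24 mm across, 17 mm high, bevelled rims, 14 g. Origin: centre of its underside (8.5 mm from its middle); z along its axis. It may lie on either face, lean or lie on top of others.
- tab5: Pressed laundry tablet, blue: round, 24 mm across, 17 mm high, bevelled rims, 14 g. Origin: centre of its underside (8.5 mm from its middle); z along its axis. It may lie on either face, lean or lie on top of others.
- tab6: Pressed laundry tablet, yellow: round, 24 mm across, 17 mm high, bevelled rims, 14 g. Origin: centre of its underside (8.5 mm from its middle); z along its axis. It may lie on either face, lean or lie on top of others.
- bottle: Bystander: green upright detergent bottle, 68 mm across, 200 mm high. Origin: centre of its underside.
- can: Bystander: upright can, orange and aluminium, 56 mm across, 150 mm high. Origin: centre of its underside.
- jar: Bystander: amber jar with a white lid, 70 mm across, 100 mm high. Origin: centre of its underside.
Not all that is in view belongs to the job. Several things have the shape of the scoop; the one meant has the colours described above.

How it is judged:
On the way:
1. at least one tablet rides in the scoop, lifted above the tub (((x of tab0 in the frame of scoop between -0.04 and 0.045 m and y of tab0 in the frame of scoop between -0.035 and 0.035 m and z of tab0 in the frame of scoop between -0.005 and 0.045 m and height (world z) of tab0 above 0.075 m) or (x of tab1 in the frame of scoop between -0.04 and 0.045 m and y of tab1 in the frame of scoop between -0.035 and 0.035 m and z of tab1 in the frame of scoop between -0.005 and 0.045 m and height (world z) of tab1 above 0.075 m) or (x of tab2 in the frame of scoop between -0.04 and 0.045 m and y of tab2 in the frame of scoop between -0.035 and 0.035 m and z of tab2 in the frame of scoop between -0.005 and 0.045 m and height (world z) of tab2 above 0.075 m) or (x of tab3 in the frame of scoop between -0.04 and 0.045 m and y of tab3 in the frame of scoop between -0.035 and 0.035 m and z of tab3 in the frame of scoop between -0.005 and 0.045 m and height (world z) of tab3 above 0.075 m) or (x of tab4 in the frame of scoop between -0.04 and 0.045 m and y of tab4 in the frame of scoop between -0.035 and 0.035 m and z of tab4 in the frame of scoop between -0.005 and 0.045 m and height (world z) of tab4 above 0.075 m) or (x of tab5 in the frame of scoop between -0.04 and 0.045 m and y of tab5 in the frame of scoop between -0.035 and 0.035 m and z of tab5 in the frame of scoop between -0.005 and 0.045 m and height (world z) of tab5 above 0.075 m) or (x of tab6 in the frame of scoop between -0.04 and 0.045 m and y of tab6 in the frame of scoop between -0.035 and 0.035 m and z of tab6 in the frame of scoop between -0.005 and 0.045 m and height (world z) of tab6 above 0.075 m))), for 0.2 s.
At the end, for the whole second after the job is handed in: Three or more tablets in the blue box, all others in tub or box; box flat, gap to grey bin under 4 mm, square within 0.05 rad, at most 25 mm out of line; scoop upright (0.1 rad) on the mat, origin within 60 mm of the mat's centre; scoop and box at rest (((horizontal distance between tab0 and box below 0.085 m and (horizontal distance between each of tab1, tab2 and box below 0.085 m or horizontal distance between each of tab1, tab3 and box below 0.085 m or horizontal distance between each of tab1, tab4 and box below 0.085 m or horizontal distance between each of tab1, tab5 and box below 0.085 m or horizontal distance between each of tab1, tab6 and box below 0.085 m or horizontal distance between each of tab2, tab3 and box below 0.085 m or horizontal distance between each of tab2, tab4 and box below 0.085 m or horizontal distance between each of tab2, tab5 and box below 0.085 m or horizontal distance between each of tab2, tab6 and box below 0.085 m or horizontal distance between each of tab3, tab4 and box below 0.085 m or horizontal distance between each of tab3, tab5 and box below 0.085 m or horizontal distance between each of tab3, tab6 and box below 0.085 m or horizontal distance between each of tab4, tab5 and box below 0.085 m or horizontal distance between each of tab4, tab6 and box below 0.085 m or horizontal distance between each of tab5, tab6 and box below 0.085 m)) or (horizontal distance between tab1 and box below 0.085 m and (horizontal distance between each of tab2, tab3 and box below 0.085 m or horizontal distance between each of tab2, tab4 and box below 0.085 m or horizontal distance between each of tab2, tab5 and box below 0.085 m or horizontal distance between each of tab2, tab6 and box below 0.085 m or horizontal distance between each of tab3, tab4 and box below 0.085 m or horizontal distance between each of tab3, tab5 and box below 0.085 m or horizontal distance between each of tab3, tab6 and box below 0.085 m or horizontal distance between each of tab4, tab5 and box below 0.085 m or horizontal distance between each of tab4, tab6 and box below 0.085 m or horizontal distance between each of tab5, tab6 and box below 0.085 m)) or (horizontal distance between tab2 and box below 0.085 m and (horizontal distance between each of tab3, tab4 and box below 0.085 m or horizontal distance between each of tab3, tab5 and box below 0.085 m or horizontal distance between each of tab3, tab6 and box below 0.085 m or horizontal distance between each of tab4, tab5 and box below 0.085 m or horizontal distance between each of tab4, tab6 and box below 0.085 m or horizontal distance between each of tab5, tab6 and box below 0.085 m)) or (horizontal distance between tab3 and box below 0.085 m and (horizontal distance between each of tab4, tab5 and box below 0.085 m or horizontal distance between each of tab4, tab6 and box below 0.085 m or horizontal distance between each of tab5, tab6 and box below 0.085 m)) or (horizontal distance between tab4 and box below 0.085 m and horizontal distance between each of tab5, tab6 and box below 0.085 m)) and ((x of tab0 in the frame of box between -0.058 and 0.058 m and y of tab0 in the frame of box between -0.053 and 0.053 m and z of tab0 in the frame of box between -0.005 and 0.055 m) or (x of tab0 in the frame of tub between -0.125 and 0.12 m and y of tab0 in the frame of tub between -0.068 and 0.068 m and z of tab0 in the frame of tub between 0 and 0.06 m)) and ((x of tab1 in the frame of box between -0.058 and 0.058 m and y of tab1 in the frame of box between -0.053 and 0.053 m and z of tab1 in the frame of box between -0.005 and 0.055 m) or (x of tab1 in the frame of tub between -0.125 and 0.12 m and y of tab1 in the frame of tub between -0.068 and 0.068 m and z of tab1 in the frame of tub between 0 and 0.06 m)) and ((x of tab2 in the frame of box between -0.058 and 0.058 m and y of tab2 in the frame of box between -0.053 and 0.053 m and z of tab2 in the frame of box between -0.005 and 0.055 m) or (x of tab2 in the frame of tub between -0.125 and 0.12 m and y of tab2 in the frame of tub between -0.068 and 0.068 m and z of tab2 in the frame of tub between 0 and 0.06 m)) and ((x of tab3 in the frame of box between -0.058 and 0.058 m and y of tab3 in the frame of box between -0.053 and 0.053 m and z of tab3 in the frame of box between -0.005 and 0.055 m) or (x of tab3 in the frame of tub between -0.125 and 0.12 m and y of tab3 in the frame of tub between -0.068 and 0.068 m and z of tab3 in the frame of tub between 0 and 0.06 m)) and ((x of tab4 in the frame of box between -0.058 and 0.058 m and y of tab4 in the frame of box between -0.053 and 0.053 m and z of tab4 in the frame of box between -0.005 and 0.055 m) or (x of tab4 in the frame of tub between -0.125 and 0.12 m and y of tab4 in the frame of tub between -0.068 and 0.068 m and z of tab4 in the frame of tub between 0 and 0.06 m)) and ((x of tab5 in the frame of box between -0.058 and 0.058 m and y of tab5 in the frame of box between -0.053 and 0.053 m and z of tab5 in the frame of box between -0.005 and 0.055 m) or (x of tab5 in the frame of tub between -0.125 and 0.12 m and y of tab5 in the frame of tub between -0.068 and 0.068 m and z of tab5 in the frame of tub between 0 and 0.06 m)) and ((x of tab6 in the frame of box between -0.058 and 0.058 m and y of tab6 in the frame of box between -0.053 and 0.053 m and z of tab6 in the frame of box between -0.005 and 0.055 m) or (x of tab6 in the frame of tub between -0.125 and 0.12 m and y of tab6 in the frame of tub between -0.068 and 0.068 m and z of tab6 in the frame of tub between 0 and 0.06 m)) and x of box in the frame of row between 0.001 and 0.009 m and y of box in the frame of row between -0.025 and 0.025 m and angle between the x axis of box and the x axis of row, either way round below 0.05 rad and angle between box's own z axis and vertical below 0.05 rad and height (world z) of box below 0.01 m and horizontal distance between scoop and mat below 0.06 m and angle between scoop's own z axis and vertical below 0.1 rad and height (world z) of scoop below 0.012 m and linear speed of each of scoop, box below 0.02 m/s); the robot touches nothing.
It fails at once if the gripper or arm touches a tablet (contact force between any of the fingers, the arm and tab0 above 0.3 N or contact force between any of the fingers, the arm and tab1 above 0.3 N or contact force between any of the fingers, the arm and tab2 above 0.3 N or contact force between any of the fingers, the arm and tab3 above 0.3 N or contact force between any of the fingers, the arm and tab4 above 0.3 N or contact force between any of the fingers, the arm and tab5 above 0.3 N or contact force between any of the fingers, the arm and tab6 above 0.3 N).
It fails at once if a bystander (bottle, can or jar) is moved by more than 20 mm or tipped (distance of any of bottle, can, jar from where it was at the start of the episode above 0.02 m or angle between any of bottle, can, jar's own z axis and vertical above 0.3 rad).
It also fails if it takes over 64 s, if anything falls off the work surface, if the arm or the gripper's body presses on something with over 40 N, if the wrist force passes 120 N, or if a joint passes its speed limit or range.

## Working session

There is one attempt and no reset: what is moved stays moved. The work goes in short steps, Python scripts to look and compute and a shell command to move; the robot and the scene stay as the last step left them, time stands still between calls to the robot, and variables do not carry over. Pictures are saved under pics/ and viewed, and the job is handed in when it is done.

```bash
mkdir -p pics; ls
cat > h.py <<'E'
import numpy as np, cv2
from workcell import bot
def K(p):
    h=p["pixels"].shape[0]; f=h/2/np.tan(np.radians(p["vertical_fov"])/2); return f,p["cx"],p["cy"]
def proj(p,X):
    X=np.atleast_2d(X); c=X@np.array(p["R"]).T+np.array(p["t"]); f,cx,cy=K(p)
    return np.c_[f*c[:,0]/c[:,2]+cx, f*c[:,1]/c[:,2]+cy]
def ray(p,u,v,z):
    f,cx,cy=K(p); R=np.array(p["R"]); t=np.array(p["t"]); d=R.T@np.array([(u-cx)/f,(v-cy)/f,1]); o=-R.T@t
    return o+d*(z-o[2])/d[2]
E
python3 - <<'E'
from h import *
s=bot.observe(); print({k:np.round(v,3).tolist() for k,v in s.items()}, bot.grasp_offset)
for n in("top","side"):
    p=bot.grab_frame(n); cv2.imwrite(f"pics/{n}0.png",p["pixels"]); print(n,K(p),[x for x in p if x!="pixels"], np.round(-np.array(p["R"]).T@p["t"],3), np.round(p["R"],3).tolist())
    for th in("scoop","mat","tub","row","box","bottle","can","jar","tab0"):
        print(th,[(round(d["score"],2),np.round(d["point"]).tolist(),int(d["region"].sum())) for d in bot.trace(p,th)])
E
```

```text
pics
{'clock': 0.0, 'qpos': [1.263, 0.522, -0.036, 1.6, 0.021, 1.021, -0.113], 'qd': [0.001, 0.001, -0.001, -0.001, 0.001, 0.001, -0.0], 'joint_efforts': [0.001, -92.713, 1.98, -36.993, 0.018, 0.008, 0.0], 'position': [0.147, -0.607, 0.231], 'tool_rot': [-3.14, 0.0, 0.238], 'force': [-0.092, -0.885, 0.673], 'moment': [0.031, -0.014, 0.044], 'grip_width': 0.085} 0.0187
top (np.float64(403.01613857445096), 260.3236236855081, 188.97418126638078) ['vertical_fov', 'cx', 'cy', 'R', 't', 'shot'] [0.321 0.015 1.191] [[0.034, -0.999, 0.004], [-0.978, -0.034, -0.204], [0.204, 0.003, -0.979]]
scoop [(0.8, [224.0, 263.0], 728), (0.66, [305.0, 264.0], 773), (0.64, [404.0, 242.0], 576), (0.56, [269.0, 196.0], 588), (0.18, [353.0, 144.0], 1718)]
mat [(0.56, [273.0, 210.0], 1023)]
tub [(0.57, [189.0, 186.0], 4338)]
row [(0.67, [352.0, 144.0], 1776)]
box [(0.7, [191.0, 187.0], 4096), (0.57, [344.0, 192.0], 1863)]
bottle [(0.91, [125.0, 173.0], 906)]
can [(0.89, [265.0, 136.0], 588)]
jar [(0.94, [409.0, 182.0], 717)]
tab0 [(0.61, [189.0, 159.0], 26), (0.46, [187.0, 180.0], 52), (0.46, [200.0, 159.0], 
[... 209 characters left out ...]
.42024188512795) ['vertical_fov', 'cx', 'cy', 'R', 't', 'shot'] [0.078 0.705 0.778] [[-0.825, -0.565, -0.004], [-0.358, 0.529, -0.77], [0.437, -0.633, -0.639]]
scoop [(0.8, [267.0, 206.0], 555), (0.71, [344.0, 209.0], 938), (0.63, [306.0, 262.0], 821), (0.56, [359.0, 161.0], 328)]
mat [(0.82, [269.0, 225.0], 801), (0.23, [188.0, 237.0], 55)]
tub [(0.83, [206.0, 254.0], 5426)]
row [(0.65, [263.0, 146.0], 1264)]
box [(0.94, [294.0, 167.0], 1474)]
bottle [(0.91, [145.0, 281.0], 2066)]
can [(0.6, [216.0, 179.0], 902)]
jar [(0.72, [316.0, 133.0], 566)]
tab0 [(0.58, [204.0, 247.0], 26), (0.53, [190.0, 238.0], 43), (0.41, [178.0, 245.0], 60), (0.38, [196.0, 236.0], 62), (0.32, [213.0, 173.0], 931)]
```

Run:
```python
import cv2
a=cv2.imread("pics/top0.png")[90:310,90:460]; cv2.imwrite("pics/top0c.png",cv2.resize(a,None,fx=2.16,fy=2.16,interpolation=cv2.INTER_CUBIC))
a=cv2.imread("pics/side0.png")[90:340,100:420]; cv2.imwrite("pics/side0c.png",cv2.resize(a,None,fx=2.4,fy=2.4,interpolation=cv2.INTER_CUBIC))
```

```text
(no output)
```

View pics/top0c.png

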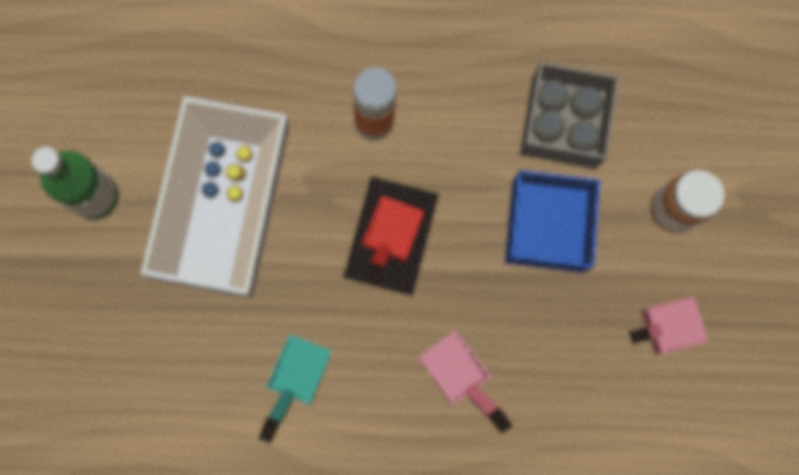

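View pics/side0c.png

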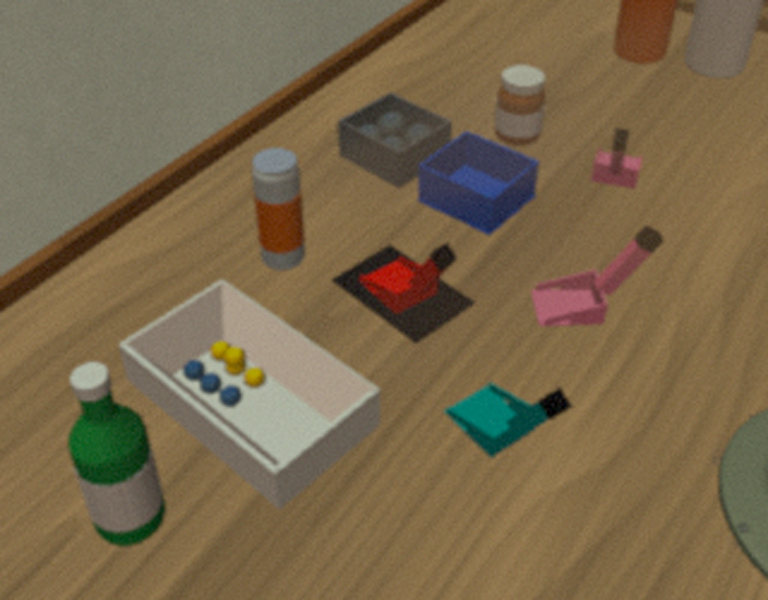

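```bash
cat > fit.py <<'E'
from h import *
from scipy.optimize import minimize
def boxv(x0,x1,y0,y1,z0,z1): return np.array([[x,y,z] for x in(x0,x1) for y in(y0,y1) for z in(z0,z1)])/1e3
M={"tub":[boxv(-127,122,-71,71,0,56)],"box":[boxv(-60,60,-55,55,0,60)],"row":[boxv(65,185,-55,55,0,60)],"mat":[boxv(-75,75,-50,50,0,3)]}
c60,s60=.5,3**.5/2
hd=[]
for b in([-39,29],[-84,107]):
    for y in(-8,8):
        for w in(-10,10): hd.append([b[0]+w*s60,y,b[1]+w*c60])
bowl=[[-38,y,z] for y in(-31,31) for z in(0,32)]+[[38,y,z] for y in(-31,31) for z in(0,10)]
M["scoop"]=[np.array(bowl)/1e3,np.array(hd)/1e3]
def place(P,q,z0):
    c,s=np.cos(q[2]),np.sin(q[2]); return np.c_[c*P[:,0]-s*P[:,1]+q[0], s*P[:,0]+c*P[:,1]+q[1], P[:,2]+z0]
S=4
def sil(p,name,q,z0):
    m=np.zeros((384*S,512*S),np.uint8)
    for P in M[name]:
        uv=proj(p,place(P,q,z0)); h=cv2.convexHull((uv*S+S/2).astype(np.float32)); cv2.fillConvexPoly(m,np.round(h).astype(np.int32),1)
    return m
def fit(name,views,q0,z0=0):
    big=[(p,cv2.resize(r.astype(np.uint8),None,fx=S,fy=S,interpolation=cv2.INTER_LINEAR)) for p,r in views]
    def cost(q):
        return sum(np.count_nonzero(sil(p,name,q,z0)!=b)/b.sum() for p,b in big)
    sx=np.array([[0,0,0],[.01,0,0],[0,.01,0],[0,0,.1]])
    r=minimize(cost,q0,method="Nelder-Mead",options=dict(initial_simplex=np.array(q0)+sx,xatol=2e-4,fatol=1e-4,maxiter=200))
    return r.x,r.fun,[np.count_nonzero(sil(p,name,r.x,z0)!=b)/b.sum() for p,b in big]
E
python3 - <<'E'
from fit import *
T=bot.grab_frame("top");Sd=bot.grab_frame("side")
def best(p,n,uv):
    d=[d for d in bot.trace(p,n) if np.hypot(*(np.array(d["point"])-uv))<14]; return d[0]["region"] if d else None
import pickle
out={}
for n,ut,us,z0,yaws in [("tub",(189,186),(206,254),0,[-.2]),("box",(344,192),(294,167),0,[-.1,.1]),("row",(352,144),(263,146),0,[-.1,.1]),("scoop",(269,196),(267,206),.003,[-.3])]:
    rt,rs=best(T,n,ut),best(Sd,n,us)
    g=ray(T,*ut,.02); 
    for y in yaws:
        q0=[g[0],g[1],y]
        if n=="row": q0=[g[0]-.125*np.cos(y),g[1]-.125*np.sin(y),y]
        for vs in ([(T,rt),(Sd,rs)],[(T,rt)],[(Sd,rs)]):
            vs=[v for v in vs if v[1] is not None]
            if not vs: continue
            q,f,e=fit(n,vs,q0,z0); print(n,np.round(q,4),round(f,3),np.round(e,3))
            if len(vs)==2: out[n]=q
def ov(p,nm):
    im=p["pixels"].copy(); im=cv2.resize(im,None,fx=4,fy=4,interpolation=cv2.INTER_CUBIC)
    for n,q in out.items():
        cs,_=cv2.findContours(sil(p,n,q,.003 if n=="scoop" else 0),cv2.RETR_EXTERNAL,cv2.CHAIN_APPROX_NONE); cv2.drawContours(im,cs,-1,(0,255,0),1)
    return im
i=ov(T,"t"); cv2.imwrite("pics/ovt.png",cv2.resize(i[100*4:260*4,150*4:400*4],(800,512)))
i=ov(Sd,"s"); cv2.imwrite("pics/ovs.png",cv2.resize(i[110*4:310*4,130*4:380*4],(750,600)))
pickle.dump(out,open("poses.pkl","wb"))
b=[(n,np.round(ray(T,*u,0.05),3)) for n,u in(("bottle",(112,170)),("can",(265,136)),("jar",(409,182)))]; print(b)
E
```

```text
tub [ 0.5849  0.2246 -0.1524] 0.179 [0.065 0.114]
tub [ 0.5846  0.2255 -0.1533] 0.064 [0.064]
tub [ 0.5847  0.2245 -0.15  ] 0.114 [0.114]
box [ 0.5635 -0.231  -0.0779] 0.081 [0.043 0.038]
box [ 0.563  -0.2302 -0.0853] 0.038 [0.038]
box [ 0.5644 -0.2308 -0.075 ] 0.037 [0.037]
box [ 0.5633 -0.2308 -0.0679] 0.083 [0.043 0.04 ]
box [ 0.5623 -0.2303 -0.0872] 0.038 [0.038]
box [ 0.5641 -0.2309 -0.0651] 0.038 [0.038]
row [ 0.5923 -0.2322 -0.1752] 0.158 [0.049 0.109]
row [ 0.5915 -0.2324 -0.1818] 0.043 [0.043]
row [ 0.5943 -0.2383 -0.1266] 0.107 [0.107]
row [ 0.5914 -0.2354 -0.1537] 0.16 [0.046 0.114]
row [ 0.5916 -0.2324 -0.1807] 0.043 [0.043]
row [ 0.5951 -0.2602  0.0275] 0.135 [0.135]
scoop [ 0.5518 -0.0159 -0.3165] 0.277 [0.09  0.188]
scoop [ 0.5503 -0.0158 -0.3315] 0.071 [0.071]
scoop [ 0.5524 -0.0181 -0.3195] 0.175 [0.175]
[('bottle', array([0.6  , 0.453, 0.05 ])), ('can', array([0.72, 0.01, 0.05])), ('jar', array([ 0.595, -0.413,  0.05 ]))]
```

View pics/ovt.png

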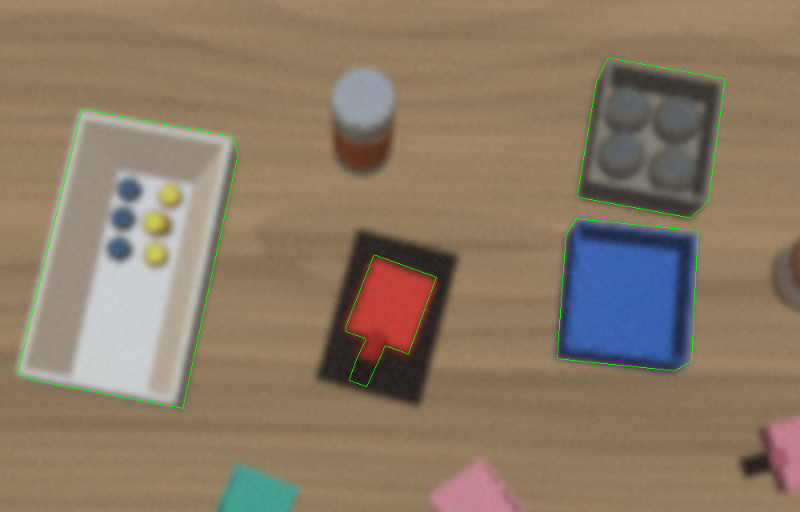

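View pics/ovs.png

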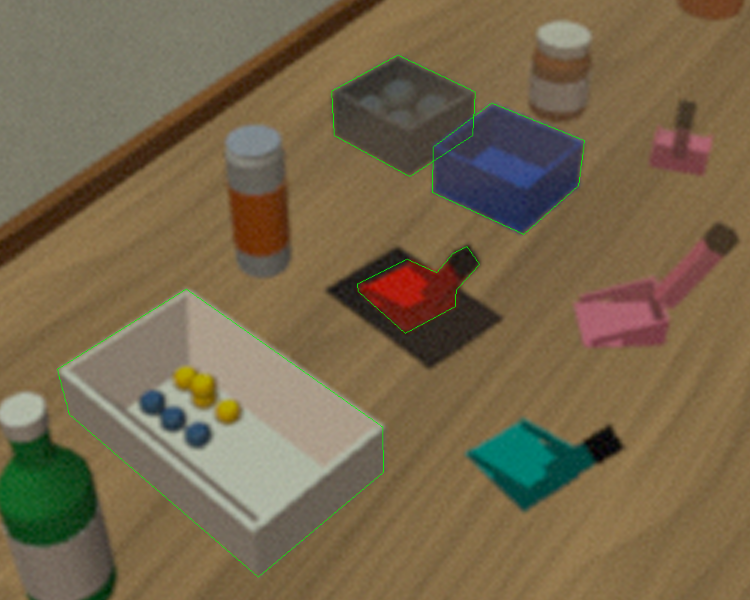

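```bash
cat > plan.py <<'E'
from h import *
from scipy.spatial.transform import Rotation as Ro
def cur():
    s=bot.observe(); return np.array(s["position"]),Ro.from_euler("xyz",s["tool_rot"]),s
def plan(p0,R0,p1,R1,n):
    w=(R0.inv()*R1).as_rotvec(); rows=[]
    R=R0
    for i in range(n):
        d=R.inv().apply((p1-p0)/n); rows.append(np.r_[d/.025,w/n/(2*np.pi)]); R=R*Ro.from_rotvec(w/n)
    return rows
def show(rows):
    for r in rows: print("["+",".join(f"{v:.3f}" for v in r[:3])+","+",".join(f"{v:.4f}" for v in r[3:])+"]")
    print("max",np.abs(np.array(rows)).max(0).round(3))
def euler(roll,pitch,yaw): return Ro.from_euler("xyz",[roll,pitch,yaw])
E
python3 - <<'E'
from plan import *
import pickle
o=pickle.load(open("poses.pkl","rb"))
T=bot.grab_frame("top");S=bot.grab_frame("side")
q=o["tub"]; c,s=np.cos(q[2]),np.sin(q[2])
for p,n in((T,"top"),(S,"side")):
    for d in bot.trace(p,"tab0"):
        if d["region"].sum()>200: continue
        ys,xs=np.nonzero(d["region"])
        X=ray(p,xs.mean(),ys.mean(),.0145); e=X[:2]-q[:2]; px=p["pixels"][int(ys.mean()),int(xs.mean())]
        print(n,round(d["score"],2),np.round([xs.mean(),ys.mean()],1),"tub xy",np.round([c*e[0]+s*e[1],-s*e[0]+c*e[1]],3),px)
p0,R0,_=cur(); yaw=-.17
ex=np.array([np.cos(yaw),np.sin(yaw),0]); ro=np.array([.592,-.234,0])
a=ro-.112*ex+[0,0,.231]; R1=euler(np.pi,0,yaw)
show(plan(p0,R0,a,R1,16)); print(a)
E
```

```text
top 0.53 [186.8 176.8] tub xy [0.008 0.017] [121  94  72]
top 0.52 [188.6 167.6] tub xy [0.037 0.018] [122  95  72]
top 0.46 [202.8 160.4] tub xy [ 0.067 -0.019] [ 88 201 199]
top 0.4 [198. 169.] tub xy [ 0.038 -0.011] [ 87 201 199]
side 0.56 [190.4 235.6] tub xy [ 0.07  -0.018] [  0 155 175]
side 0.55 [195.1 254.6] tub xy [0.008 0.017] [108  82  52]
side 0.49 [187.2 249.3] tub xy [0.037 0.019] [103  76  48]
side 0.45 [179.9 243.7] tub xy [0.067 0.02 ] [107  79  45]
side 0.41 [205.4 246.8] tub xy [ 0.009 -0.019] [  0 157 173]
side 0.4 [197.3 238.6] tub xy [ 0.048 -0.024] [  0 152 173]
[1.044,-0.756,0.001,-0.0000,0.0000,0.0041]
[1.024,-0.783,0.001,-0.0000,0.0000,0.0041]
[1.004,-0.808,0.001,-0.0000,0.0000,0.0041]
[0.983,-0.834,0.001,-0.0000,0.0000,0.0041]
[0.961,-0.859,0.001,-0.0000,0.0000,0.0041]
[0.939,-0.883,0.001,-0.0000,0.0000,0.0041]
[0.916,-0.906,0.001,-0.0000,0.0000,0.0041]
[0.893,-0.929,0.001,-0.0000,0.0000,0.0041]
[0.869,-0.952,0.001,-0.0000,0.0000,0.0041]
[0.844,-0.974,0.001,-0.0000,0.0000,0.0041]
[0.819,-0.995,0.001,-0.0000,0.0000,0.0041]
[0.794,-1.015,0.001,-0.0000,0.0000,0.0041]
[0.767,-1.035,0.001,-0.0000,0.0000,0.0041]
[0.741,-1.055,0.001,-0.0000,0.0000,0.0041]
[0.714,-1.073,0.001,-0.0000,0.0000,0.0041]
[0.686,-1.091,0.001,-0.0000,0.0000,0.0041]
max [1.044e+00 1.091e+00 1.000e-03 0.000e+00 0.000e+00 4.000e-03]
[ 0.48161451 -0.21505158  0.231     ]
```

```bash
python3 -m handwheel '[[1,-0.75,0,0,0,0.0041],[1,-0.78,0,0,0,0.0041],[1,-0.81,0,0,0,0.0041],[0.98,-0.83,0,0,0,0.0041],[0.96,-0.86,0,0,0,0.0041],[0.94,-0.88,0,0,0,0.0041],[0.92,-0.91,0,0,0,0.0041],[0.89,-0.93,0,0,0,0.0041]]' -1 && python3 -m handwheel '[[0.87,-0.95,0,0,0,0.0041],[0.84,-0.97,0,0,0,0.0041],[0.82,-0.99,0,0,0,0.0041],[0.79,-1,0,0,0,0.0041],[0.77,-1,0,0,0,0.0041],[0.74,-1,0,0,0,0.0041],[0.71,-1,0,0,0,0.0041],[0.69,-1,0,0,0,0.0041]]'
python3 - <<'E'
from plan import *
p0,R0,_=cur(); yaw=-.17
ex=np.array([np.cos(yaw),np.sin(yaw),0]); ro=np.array([.592,-.234,0])
a=ro-.112*ex+[0,0,.100]; R1=euler(np.pi,0,yaw)
print(p0,R0.as_euler("xyz"));show(plan(p0,R0,a,R1,6)); print(a)
E
```

```text
clock: 2.7
position: [0.3135, -0.4112, 0.2314]
tool_rot: [3.141, -0.0, 0.031]
force: [-0.7, -0.7, -0.3]
grip_width: 0.0856
clock: 3.7
position: [0.4805, -0.2226, 0.2314]
tool_rot: [3.142, -0.0, -0.175]
force: [-0.7, 0.7, 0.3]
grip_width: 0.0855
[ 0.48050643 -0.22256993  0.23142097] [ 3.14153460e+00 -2.17322554e-04 -1.75231494e-01]
[-0.002,-0.051,0.876,0.0000,-0.0000,-0.0001]
[-0.002,-0.051,0.876,0.0000,-0.0000,-0.0001]
[-0.002,-0.051,0.876,0.0000,-0.0000,-0.0001]
[-0.001,-0.051,0.876,0.0000,-0.0000,-0.0001]
[-0.001,-0.051,0.876,0.0000,-0.0000,-0.0001]
[-0.001,-0.051,0.876,0.0000,-0.0000,-0.0001]
max [0.002 0.051 0.876 0.    0.    0.   ]
[ 0.48161451 -0.21505158  0.1       ]
```

```bash
python3 -m handwheel '[[0,-0.05,1,0,0,0],[0,-0.05,1,0,0,0],[0,-0.05,1,0,0,0],[0,-0.05,1,0,0,0],[0,-0.05,1,0,0,0],[0,-0.05,1,0,0,0],[0,0,1,0,0,0],[0,0,0.8,0,0,0]]' && python3 -m handwheel '[[0,0,0.8,0,0,0],[0,0,0,0,0,0]]'
python3 - <<'E'
from h import *
for n in("top","side"):
    p=bot.grab_frame(n); a=p["pixels"][100:260,230:430] if n=="top" else p["pixels"][80:240,200:400]
    cv2.imwrite(f"pics/push_{n}.png",cv2.resize(a,None,fx=2.5,fy=2.5,interpolation=cv2.INTER_CUBIC))
a=cv2.imread("pics/push_top.png");b=cv2.imread("pics/push_side.png");cv2.imwrite("pics/push0.png",cv2.resize(np.vstack([a,b]),None,fx=.75,fy=.75))
E
```

```text
clock: 4.7
position: [0.4811, -0.2159, 0.0354]
tool_rot: [-3.142, 0.0, -0.174]
force: [0.4, 0.8, -0.1]
grip_width: 0.0851
clock: 4.95
position: [0.4805, -0.2157, 0.0154]
tool_rot: [-3.141, 0.002, -0.174]
force: [0.1, -0.1, 1.0]
grip_width: 0.0851
```

View pics/push0.png

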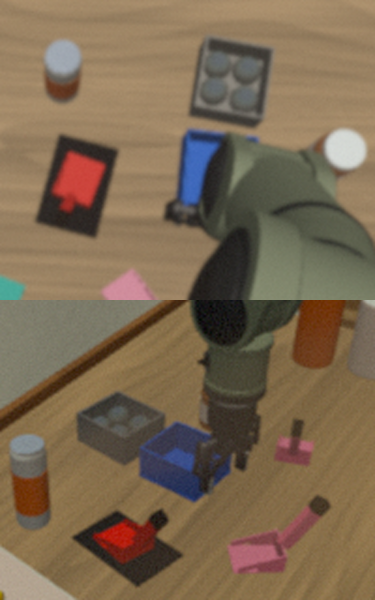

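```bash
python3 -m handwheel '[[0.3,0,0,0,0,0],[0.3,0,0,0,0,0],[0.3,0,0,0,0,0],[0.25,0,0,0,0,0],[0.2,0,0,0,0,0]]' && python3 -m handwheel '[[0.1,0,0,0,0,0],[0.1,0,0,0,0,0]]' && python3 -m handwheel '[[0.08,0,0,0,0,0],[0,0,0,0,0,0]]'
```

```text
clock: 5.68
position: [0.5146, -0.222, 0.0163]
tool_rot: [3.142, 0.0, -0.175]
force: [-3.6, 1.4, 3.0]
grip_width: 0.0855
clock: 5.92
position: [0.5193, -0.2228, 0.0163]
tool_rot: [3.142, 0.0, -0.174]
force: [-2.5, 0.6, 1.6]
grip_width: 0.0855
clock: 6.18
position: [0.5217, -0.2231, 0.0163]
tool_rot: [-3.142, -0.001, -0.174]
force: [-1.3, 0.4, -0.1]
grip_width: 0.0853
```

```bash
for i in 1; do python3 -m handwheel '[[0.08,0,0,0,0,0],[0,0,0,0,0,0]]' | grep -E 'pos|force'; python3 -m handwheel '[[0.08,0,0,0,0,0],[0,0,0,0,0,0]]'| grep -E 'pos|force'; python3 -m handwheel '[[0.08,0,0,0,0,0],[0,0,0,0,0,0]]'| grep -E 'pos|force'; done
```

```text
position: [0.5235, -0.2234, 0.0163]
force: [-1.5, -1.1, 0.8]
position: [0.5252, -0.2238, 0.0163]
force: [-3.4, 0.3, 1.9]
position: [0.5252, -0.2238, 0.016]
force: [-14.9, 3.3, 9.4]
```

```bash
python3 -m handwheel '[[0.05,0,0,0,0,0],[0,0,0,0,0,0]]' | grep -E 'pos|force|rot'; python3 -m handwheel '[[-0.3,0,0,0,0,0],[-0.8,0,0,0,0,0],[-0.8,0,-1,0,0,0],[0,0,-1,0,0,0],[0,0,-1,0,0,0],[0,0,-1,0,0,0],[0,0,-1,0,0,0],[0,0,-1,0,0,0]]'
python3 - <<'E'
from plan import *
import pickle
o=pickle.load(open("poses.pkl","rb")); q=o["scoop"]
p0,R0,_=cur()
b=np.radians(30); yaw=q[2]
Rs=euler(0,0,yaw)
# tool axes in scoop frame: z=(sin b,0,-cos b), y=(0,-1,0), x = y x z
def Rtool(yaw,b,tilt=0): # tilt: scoop rotation about its own y (lip down +)
    z=np.array([np.sin(b),0,-np.cos(b)]); y=np.array([0,-1.,0]); x=np.cross(y,z)
    return euler(0,0,yaw)*Ro.from_rotvec([0,tilt,0])*Ro.from_matrix(np.c_[x,y,z])
R1=Rtool(yaw,b)
grip=np.r_[q[:2],.003]+Rs.apply([-.069,0,.081])
tcp=grip+R1.apply([0,0,bot.grasp_offset])
pre=tcp-R1.apply([0,0,.11])
print("now",p0,"grip",grip,"tcp",tcp,"pre",pre,R1.as_euler("xyz"))
show(plan(p0,R0,pre,R1,9))
E
```

```text
position: [0.5251, -0.2238, 0.0158]
tool_rot: [-3.141, 0.007, -0.174]
force: [-22.0, 4.2, 14.6]
clock: 8.18
position: [0.4821, -0.2161, 0.1674]
tool_rot: [3.142, -0.001, -0.174]
force: [-0.2, -0.2, -0.1]
grip_width: 0.0852
now [ 0.48209169 -0.2160989   0.16736895] grip [0.4862411  0.00562501 0.084     ] tcp [0.49512672 0.00271498 0.06780532] pre [0.44285837 0.01983279 0.16306812] [ 3.14159265 -0.52359878 -0.31649014]
[-0.354,-1.002,0.019,-0.0007,0.0092,0.0025]
[-0.369,-0.997,-0.007,-0.0007,0.0092,0.0025]
[-0.384,-0.991,-0.032,-0.0007,0.0092,0.0025]
[-0.396,-0.985,-0.059,-0.0007,0.0092,0.0025]
[-0.407,-0.978,-0.087,-0.0007,0.0092,0.0025]
[-0.416,-0.972,-0.114,-0.0007,0.0092,0.0025]
[-0.424,-0.965,-0.143,-0.0007,0.0092,0.0025]
[-0.430,-0.957,-0.171,-0.0007,0.0092,0.0025]
[-0.434,-0.950,-0.200,-0.0007,0.0092,0.0025]
max [4.340e-01 1.002e+00 2.000e-01 1.000e-03 9.000e-03 2.000e-03]
```

```bash
python3 -m handwheel '[[-0.35,-1,0,0,0.0092,0.0025],[-0.37,-1,0,0,0.0092,0.0025],[-0.38,-0.99,-0.03,0,0.0092,0.0025],[-0.4,-0.99,-0.06,0,0.0092,0.0025],[-0.41,-0.98,-0.09,0,0.0092,0.0025],[-0.42,-0.97,-0.11,0,0.0092,0.0025],[-0.42,-0.97,-0.14,0,0.0092,0.0025],[-0.43,-0.96,-0.17,0,0.0092,0.0025]]' && python3 -m handwheel '[[-0.43,-0.95,-0.2,0,0.0092,0.0025],[0,0,0,0,0,0]]'
cat >> plan.py <<'E'
def Rtool(yaw,b,tilt=0):
    z=np.array([np.sin(b),0,-np.cos(b)]); y=np.array([0,-1.,0]); x=np.cross(y,z)
    return euler(0,0,yaw)*Ro.from_rotvec([0,tilt,0])*Ro.from_matrix(np.c_[x,y,z])
E
python3 - <<'E'
from fit import *
from plan import *
import pickle
o=pickle.load(open("poses.pkl","rb"))
T=bot.grab_frame("top");Sd=bot.grab_frame("side")
print(bot.observe()["qpos"])
for p,n,c in((T,"top",(100,260,220,420)),(Sd,"side",(80,240,180,380))):
    im=p["pixels"].copy(); im=cv2.resize(im[c[0]:c[1],c[2]:c[3]],None,fx=3,fy=3,interpolation=cv2.INTER_CUBIC); cv2.imwrite(f"pics/pre_{n}.png",im)
def best(p,n,uv,r=25):
    d=[d for d in bot.trace(p,n) if np.hypot(*(np.array(d["point"])-uv))<r]; return d[0]["region"] if d else None
q0=[.597,-.235,-.17]
for p,uv in((T,(344,180)),(Sd,(285,165))):
    r=best(p,"box",uv)
    if r is None: print("none"); continue
    print(fit("box",[(p,r)],q0))
for p,uv in((T,(352,144)),(Sd,(263,146))):
    r=best(p,"row",uv,12)
    if r is None: print("none"); continue
    print(fit("row",[(p,r)],o["row"]))
E
```

```text
clock: 9.18
position: [0.4523, -0.0331, 0.1721]
tool_rot: [-3.131, -0.396, -0.288]
force: [0.1, -0.4, 0.1]
grip_width: 0.085
clock: 9.43
position: [0.4535, -0.0203, 0.1774]
tool_rot: [-3.134, -0.412, -0.289]
force: [-0.2, -0.3, -0.6]
grip_width: 0.0855
[-0.63639323  0.22555231  0.48209614  2.42022053  0.46336629  0.16670675
 -2.49044137]
(array([ 0.59483802, -0.23966414, -0.15931716]), np.float64(0.04319738756965889), [np.float64(0.04319738756965889)])
(array([ 0.59690741, -0.23746718, -0.20659296]), np.float64(0.7049382716049383), [np.float64(0.7049382716049383)])
(array([ 0.59556357, -0.23726424, -0.14475836]), np.float64(0.1388563850534363), [np.float64(0.1388563850534363)])
(array([ 0.60211944, -0.23613846, -0.16802884]), np.float64(0.3433409312927385), [np.float64(0.3433409312927385)])
```

View pics/pre_top.png

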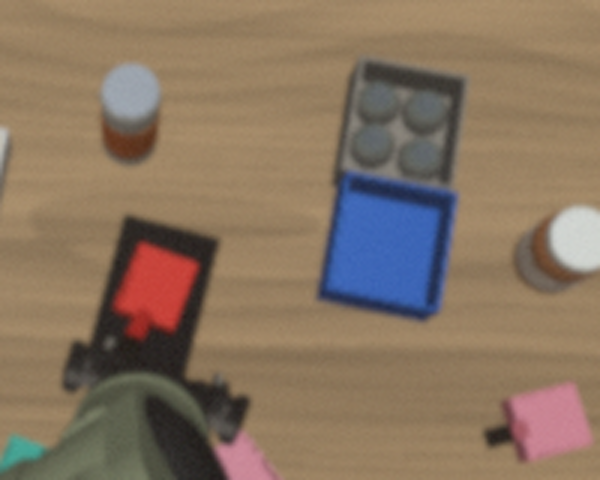

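View pics/pre_side.png

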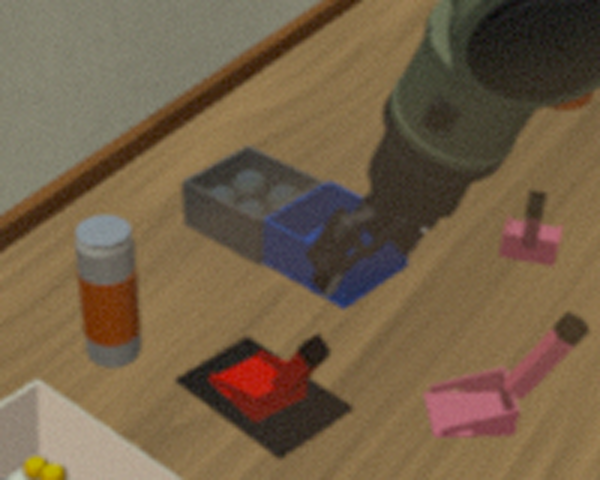

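```bash
cat > kin.py <<'E'
from plan import *
from scipy.optimize import least_squares
import itertools
RX=lambda a,ax: Ro.from_euler(ax,a).as_matrix()
def fk(q,th):
    o,h,L1,L2,L3,o7,e1,e2=th["p"]; a=th["a"]
    R=RX(a[0]*q[0]+o,"z"); p=np.array([0,0,h])
    R=R@RX(q[1],"y")@RX(a[1]*q[2],"z"); p=p+R@[e1,0,L1]
    R=R@RX(q[3],"y")@RX(a[2]*q[4],"z"); p=p+R@[-e1*0,0,L2]
    R=R@RX(q[5],"y"); p=p+R@[e2,0,0]
    R=R@RX(a[3]*q[6]+o7,"z"); p=p+R@[0,0,L3]
    return p,R
D=[([1.263,.521,-.036,1.599,.021,1.021,-.113],[.147,-.607,.231],[-3.14,0,.238])]
E
python3 - <<'E'
from kin import *
p,R,s=cur(); D.append((list(s["qpos"]),list(p),list(s["tool_rot"])))
import json; json.dump([[list(map(float,y)) for y in x] for x in D],open("D.json","w"))
res=[]
for a in itertools.product((1,-1),repeat=4):
  for o in(0,1.57,3.14,-1.57):
   for o7 in(0,1.57,3.14,-1.57):
    def f(x):
        r=[]
        for q,pp,e in D:
            P,Rm=fk(q,dict(p=x,a=a)); r+=list((P-pp)*10); r+=list((Rm-Ro.from_euler("xyz",e).as_matrix()).ravel())
        return np.array(r+[1e-2*x[6],1e-2*x[7]])
    k=least_squares(f,[o,.35,.4,.4,.25,o7,0,0]); res.append((k.cost,a,k.x.round(4)))
res.sort(key=lambda t:t[0])
for t in res[:6]: print(t)
E
```

```text
(np.float64(0.00021347248571340602), (-1, -1, -1, -1), array([ 6.2699,  0.1403,  2.9934,  0.4844,  3.1735,  1.5576, -1.8503,
       -0.3216]))
(np.float64(0.00021347248571340657), (-1, -1, -1, -1), array([-0.0132,  0.1403,  2.9934,  0.4844,  3.1735,  1.5576, -1.8503,
       -0.3216]))
(np.float64(0.00021347248571340724), (-1, -1, -1, -1), array([-0.0132,  0.1403,  2.9934,  0.4844,  3.1735,  1.5576, -1.8503,
       -0.3216]))
(np.float64(0.00021347248571340814), (-1, -1, -1, -1), array([ 6.2699,  0.1403,  2.9934,  0.4844,  3.1735,  1.5576, -1.8503,
       -0.3216]))
(np.float64(0.0002134724857134083), (-1, -1, -1, -1), array([-0.0132,  0.1403,  2.9934,  0.4844,  3.1735,  1.5576, -1.8503,
       -0.3216]))
(np.float64(0.00021347248571340863), (-1, -1, -1, -1), array([-0.0132,  0.1403,  2.9934,  0.4844,  3.1735,  1.5576, -1.8503,
       -0.3216]))
```

Run:
```python
from plan import *
import pickle
q=pickle.load(open("poses.pkl","rb"))["scoop"]
p0,R0,_=cur(); R1=Rtool(q[2],0)
g=np.r_[q[:2],.003]+euler(0,0,q[2]).apply([-.069,0,.081]); print(g)
show(plan(p0,R0,g+[0,0,.06],R1,4))
```

```text
[0.4862411  0.00562501 0.084     ]
[0.081,-0.376,0.398,-0.0004,-0.0164,0.0008]
[0.120,-0.377,0.387,-0.0004,-0.0164,0.0008]
[0.157,-0.379,0.372,-0.0004,-0.0164,0.0008]
[0.192,-0.381,0.353,-0.0004,-0.0164,0.0008]
max [0.192 0.381 0.398 0.    0.016 0.001]
```

```bash
cat > rec.py <<'E'
from plan import *
import json
p,R,s=cur(); D=json.load(open("D.json")); D.append([list(map(float,s["qpos"])),list(map(float,p)),list(map(float,s["tool_rot"]))]); json.dump(D,open("D.json","w"))
print("q",np.round(s["qpos"],2).tolist())
E
python3 -m handwheel '[[0.08,-0.38,0.4,0,-0.0164,0.0008],[0.12,-0.38,0.39,0,-0.0164,0.0008]]' | grep -v force; python3 rec.py
python3 -m handwheel '[[0.16,-0.38,0.37,0,-0.0164,0.0008],[0.19,-0.38,0.35,0,-0.0164,0.0008],[0,0,0,0,0,0]]'; python3 rec.py
cat > fitk.py <<'E'
from kin import *
D=json.load(open("D.json")) if 0 else __import__("json").load(open("D.json"))
a=(-1,-1,-1,-1)
def f(x):
    r=[]
    for q,pp,e in D:
        P,Rm=fk(q,dict(p=x,a=a)); r+=list((P-pp)*10); r+=list((Rm-Ro.from_euler("xyz",e).as_matrix()).ravel())
    return np.array(r+[1e-3*x[6],1e-3*x[7]])
k=least_squares(f,[0,.35,.4,.4,.25,1.57,0,0]); print(k.cost,k.x.round(4)); np.save("th.npy",k.x)
print([np.round(fk(q,dict(p=k.x,a=a))[0]-pp,4).tolist() for q,pp,e in D])
E
python3 fitk.py
```

```text
clock: 9.98
position: [0.466, -0.0147, 0.1644]
tool_rot: [3.142, -0.262, -0.301]
grip_width: 0.0856
q [-0.3, 0.28, 0.14, 2.28, 0.22, 0.36, -2.24]
clock: 10.35
position: [0.485, -0.0017, 0.1481]
tool_rot: [-3.14, -0.058, -0.314]
force: [0.3, -0.7, 0.1]
grip_width: 0.0857
q [-0.14, 0.4, 0.0, 2.09, 0.04, 0.6, -2.05]
0.00801273299940204 [-0.1031  0.3522  0.5657  0.4193  0.396   1.4705 -0.0056  0.0092]
[[-0.0057, -0.0023, -0.0002], [0.0005, -0.0016, 0.0005], [0.0006, 0.0029, -0.0001], [-0.0023, 0.0074, -0.0003]]
```

```bash
cat > fitk.py <<'E'
from kin import *
D=__import__("json").load(open("D.json"))
best=None
for a in itertools.product((1,-1),repeat=4):
  for o in(0,3.14):
   for o7 in(0,1.57,3.14,-1.57):
    def f(x):
        r=[]
        for q,pp,e in D:
            P,Rm=fk(q,dict(p=x,a=a)); r+=list((P-pp)*10); r+=list((Rm-Ro.from_euler("xyz",e).as_matrix()).ravel())
        return np.array(r+[1e-3*x[6],1e-3*x[7]])
    k=least_squares(f,[o,.35,.5,.4,.3,o7,0,0],max_nfev=60)
    if best is None or k.cost<best[0]: best=(k.cost,a,k.x)
print(best)
a=best[1]; np.save("th.npy",best[2]); np.save("a.npy",a)
for q,pp,e in D:
    P,Rm=fk(q,dict(p=best[2],a=a)); print(np.round(P-pp,4),np.round(Ro.from_matrix(Rm.T@Ro.from_euler("xyz",e).as_matrix()).as_rotvec(),3))
E
python3 fitk.py
```

```text
(np.float64(0.008012732999401976), (-1, -1, -1, -1), array([-0.10309802,  0.3522194 ,  0.56567159,  0.41932419,  0.39601125,
        1.47051162, -0.00559532,  0.00924887]))
[-0.0057 -0.0023 -0.0002] [ 0.003 -0.    -0.004]
[ 0.0005 -0.0016  0.0005] [0.041 0.001 0.006]
[ 0.0006  0.0029 -0.0001] [0.027 0.001 0.001]
[-0.0023  0.0074 -0.0003] [ 0.006  0.    -0.003]
```

```bash
cat > ik.py <<'E'
from kin import *
th=dict(p=np.load("th.npy"),a=np.load("a.npy"))
lo=np.array([-2.91,-.3,-1.5,.17,-1.26,.16,-2.52])+.03; hi=np.array([2.91,2.13,1.42,2.43,4.41,1.93,2.52])-.03
def ik(p,R,q0s):
    best=None; Rm=R.as_matrix()
    for q0 in q0s:
        def f(q):
            P,M=fk(q,th); return np.r_[(P-p)*5,Ro.from_matrix(Rm.T@M).as_rotvec(),.003*(q[2]),.003*(q[4])]
        k=least_squares(f,np.clip(q0,lo+.01,hi-.01),bounds=(lo,hi),max_nfev=80)
        if best is None or k.cost<best.cost: best=k
    P,M=fk(best.x,th); return best.x,np.linalg.norm(P-p)*1e3,np.degrees(np.linalg.norm(Ro.from_matrix(Rm.T@M).as_rotvec()))
# scoop pose -> tcp: origin o, yaw, tilt (lip down +), b, flip
def tcp(o,yaw,tilt,b,flip=0,go=bot.grasp_offset):
    Rs=euler(0,0,yaw)*Ro.from_rotvec([0,tilt,0]); R=Rtool(yaw,b,tilt)
    g=np.array(o)+Rs.apply([-.069,0,.081]); p=g+R.apply([0,0,go])
    if flip: R=R*Ro.from_rotvec([0,0,np.pi])
    return p,R
E
python3 - <<'E'
from ik import *
s=bot.observe()["qpos"]; rng=np.random.default_rng(0)
tub=np.array([.585,.2246,0]); ty=-.152; Rt=euler(0,0,ty)
box=np.array([.596,-.237,0])
for flip in(0,1):
  q0s=[s if not flip else np.r_[s[:6],s[6]+np.pi]]+[rng.uniform(lo,hi) for _ in range(6)]
  for b in(0,10,20):
    br=np.radians(b)
    for nm,x,t in(("tub-45",-.045,0),("tub+46",.046,0),("tub lifted",.03,-20)):
        p,R=tcp(tub+Rt.apply([x,0,.006+(.1 if t else 0)]),ty,np.radians(t),br,flip); q,e,r=ik(p,R,q0s); print(flip,b,nm,round(e,1),round(r,1),q.round(2))
    for yaw in(-.35,.3,):
      for t in(50,65):
        tr=np.radians(t); Rs=euler(0,0,yaw)*Ro.from_rotvec([0,tr,0])
        lip=box+[0,0,.06]+euler(0,0,yaw).apply([-.01,0,0]); o=lip-Rs.apply([.038,0,0])
        p,R=tcp(o,yaw,tr,br,flip); q,e,r=ik(p,R,q0s); print(flip,b,"pour",yaw,t,round(e,1),round(r,1),q.round(2))
E
```

```text
0 0 tub-45 0.0 0.0 [-0.58  0.61 -0.    1.98  0.    0.56 -2.3 ]
0 0 tub+46 0.0 0.0 [-0.49  0.69  0.    1.78 -0.    0.67 -2.21]
0 0 tub lifted 0.0 0.0 [-0.96  0.48  0.38  2.09  0.14  0.33 -2.49]
0 0 pour -0.35 50 11.3 7.3 [ 0.25  1.07  0.03  0.92  0.    1.9  -1.64]
0 0 pour -0.35 65 35.3 22.9 [ 0.24  1.09  0.04  0.89  0.    1.9  -1.63]
0 0 pour 0.3 50 0.0 0.0 [ 0.01  1.1   0.17  0.93  0.28  1.88 -1.13]
0 0 pour 0.3 65 15.7 10.2 [-0.24  1.28  0.78  0.85  0.    1.9  -0.84]
0 10 tub-45 0.0 0.0 [-0.77  0.57  0.15  2.11  0.09  0.34 -2.45]
0 10 tub+46 0.0 0.0 [-0.63  0.64  0.11  1.93  0.08  0.44 -2.33]
0 10 tub lifted 0.0 0.0 [-0.79  0.46  0.    2.23  1.37  0.39  2.49]
0 10 pour -0.35 50 0.0 0.0 [ 0.27  1.05  0.01  0.92  0.01  1.87 -1.65]
0 10 pour -0.35 65 22.3 14.5 [ 0.25  1.09  0.03  0.86  0.    1.9  -1.64]
0 10 pour 0.3 50 0.0 0.0 [ 0.04  0.98  0.14  1.08  0.23  1.69 -1.15]
0 10 pour 0.3 65 6.7 4.4 [-0.16  1.22  0.64  0.83  0.    1.9  -0.92]
0 20 tub-45 0.0 0.0 [-1.22  0.65  0.69  2.23 -0.99  0.19 -1.46]
0 20 tub+46 0.0 0.0 [-0.86  0.64  0.33  2.06  0.1   0.19 -2.43]
0 20 tub lifted 0.0 
[... 992 characters left out ...]
 50 0.0 0.0 [0.27 1.05 0.01 0.92 0.01 1.87 1.49]
1 10 pour -0.35 65 22.3 14.5 [ 0.25  1.09  0.03  0.86 -0.    1.9   1.51]
1 10 pour 0.3 50 0.0 0.0 [0.04 0.98 0.14 1.08 0.23 1.69 1.99]
1 10 pour 0.3 65 6.7 4.4 [-0.16  1.22  0.64  0.83  0.    1.9   2.22]
1 20 tub-45 0.0 0.0 [-0.9   0.56  0.17  2.23  0.99  0.19 -0.3 ]
1 20 tub+46 0.0 0.0 [-0.86  0.64  0.33  2.06  0.1   0.19  0.71]
1 20 tub lifted 0.0 0.0 [-0.7   0.53 -0.25  2.34  1.83  0.7  -1.19]
1 20 pour -0.35 50 0.0 0.0 [0.27 0.92 0.   1.11 0.01 1.64 1.49]
1 20 pour -0.35 65 9.5 6.2 [0.26 1.09 0.03 0.83 0.   1.9  1.5 ]
1 20 pour 0.3 50 0.0 0.0 [0.08 0.87 0.12 1.22 0.19 1.5  1.99]
1 20 pour 0.3 65 0.0 0.0 [0.02 1.1  0.16 0.87 0.24 1.86 2.  ]
```

Run:
```python
from ik import *
s=bot.observe()["qpos"]; rng=np.random.default_rng(0)
box=np.array([.596,-.237,0]); q0s=[s,np.array([0,.9,.2,1.2,.3,1.5,-1.])]+[rng.uniform(lo,hi) for _ in range(5)]
for b in(0,8):
  br=np.radians(b)
  for yaw in(.6,1.,1.4,1.7):
    for t in(0,45,65):
        tr=np.radians(t); Rs=euler(0,0,yaw)*Ro.from_rotvec([0,tr,0])
        lip=box+[0,0,.065]; o=lip-Rs.apply([.038,0,0])
        p,R=tcp(o,yaw,tr,br,0); q,e,r=ik(p,R,q0s); print(b,"pour",yaw,t,round(e,1),round(r,1),q.round(2),p.round(3))
```

```text
0 pour 0.6 0 0.0 0.0 [ 0.43  0.59  0.    1.79 -0.    0.76 -0.54] [ 0.508 -0.297  0.127]
0 pour 0.6 45 0.0 0.0 [-0.08  0.97  0.22  1.17  0.35  1.6  -0.97] [ 0.57  -0.255  0.185]
0 pour 0.6 65 1.0 0.7 [-0.34  1.36  0.93  0.82  0.    1.9  -0.62] [ 0.605 -0.231  0.188]
0 pour 1.0 0 0.0 0.0 [ 0.44  0.64 -0.    1.68  0.    0.82 -0.13] [ 0.538 -0.327  0.127]
0 pour 1.0 45 0.0 0.0 [-0.24  0.87  0.31  1.43  0.47  1.29 -0.78] [ 0.579 -0.264  0.185]
0 pour 1.0 65 0.0 0.0 [-0.37  1.1   0.38  1.23  0.56  1.56 -0.86] [ 0.602 -0.228  0.188]
0 pour 1.4 0 0.0 0.0 [ 0.43  0.69 -0.    1.57  0.    0.88  0.26] [ 0.578 -0.342  0.127]
0 pour 1.4 45 0.0 0.0 [-0.41  0.77  0.47  1.7   0.59  0.92 -0.63] [ 0.591 -0.268  0.185]
0 pour 1.4 65 0.0 0.0 [-0.61  0.99  0.54  1.64  0.71  1.11 -0.87] [ 0.598 -0.226  0.188]
0 pour 1.7 0 0.0 0.0 [ 0.41  0.73 -0.    1.48  0.    0.92  0.54] [ 0.61  -0.343  0.127]
0 pour 1.7 45 0.0 0.0 [-0.61  0.77  0.75  1.9   0.55  0.54 -0.39] [ 0.6   -0.268  0.185]
0 pour 1.7 65 0.0 0.0 [-0.84  0.99  0.78  1.93  0.86  0.69 -0.93] [ 0.595 -0.226  0.188]
8 pour 0.6 0 0.0 0.0 [ 0.58  0.57 -0
[... 327 characters left out ...]
0 45 0.0 0.0 [-0.17  0.79  0.28  1.47  0.42  1.21 -0.73] [ 0.58  -0.262  0.183]
8 pour 1.0 65 0.0 0.0 [-0.34  1.02  0.35  1.28  0.52  1.48 -0.84] [ 0.603 -0.226  0.186]
8 pour 1.4 0 0.0 0.0 [ 0.55  0.73 -0.08  1.51 -0.09  0.96  0.38] [ 0.578 -0.34   0.127]
8 pour 1.4 45 0.0 0.0 [-0.31  0.71  0.4   1.7   0.51  0.89 -0.51] [ 0.591 -0.266  0.183]
8 pour 1.4 65 0.0 0.0 [-0.56  0.9   0.5   1.65  0.66  1.05 -0.8 ] [ 0.598 -0.225  0.186]
8 pour 1.7 0 0.0 0.0 [ 0.5   0.79 -0.06  1.39 -0.08  1.06  0.63] [ 0.609 -0.341  0.127]
8 pour 1.7 45 0.0 0.0 [-0.43  0.66  0.57  1.86  0.53  0.6  -0.29] [ 0.6   -0.266  0.183]
8 pour 1.7 65 0.0 0.0 [-0.79  0.89  0.77  1.93  0.76  0.64 -0.76] [ 0.594 -0.225  0.186]
```

Run:
```python
from ik import *
import pickle
q=pickle.load(open("poses.pkl","rb"))["scoop"]
p0,R0,_=cur(); p1,R1=tcp([q[0],q[1],.003],q[2],0,0); print(p0,R0.as_euler("xyz"),p1); show(plan(p0,R0,p1,R1,4))
```

```text
[ 0.48498881 -0.00174148  0.14813587] [-3.14012665 -0.05816605 -0.31446614] [0.4862411  0.00562501 0.0653    ]
[-0.059,-0.073,0.826,-0.0001,-0.0023,0.0001]
[-0.047,-0.073,0.827,-0.0001,-0.0023,0.0001]
[-0.035,-0.073,0.828,-0.0001,-0.0023,0.0001]
[-0.023,-0.074,0.828,-0.0001,-0.0023,0.0001]
max [0.059 0.074 0.828 0.    0.002 0.   ]
```

```bash
python3 -m handwheel '[[-0.06,-0.07,0.5,0,-0.0023,0],[-0.05,-0.07,0.5,0,-0.0023,0],[-0.03,-0.07,0.5,0,-0.0023,0],[-0.02,-0.07,0.5,0,-0.0023,0],[0,0,0.5,0,0,0],[0,0,0,0,0,0]]'; python3 rec.py
python3 - <<'E'
from h import *
for n in("top","side"):
    p=bot.grab_frame(n); a=p["pixels"][140:270,210:340] if n=="top" else p["pixels"][140:270,200:330]
    cv2.imwrite(f"pics/g_{n}.png",cv2.resize(a,None,fx=3,fy=3,interpolation=cv2.INTER_CUBIC))
cv2.imwrite("pics/g.png",np.hstack([cv2.imread("pics/g_top.png"),cv2.imread("pics/g_side.png")]))
E
```

```text
clock: 11.1
position: [0.4834, 0.0069, 0.0852]
tool_rot: [-3.142, -0.0, -0.311]
force: [-0.8, 0.3, 0.8]
grip_width: 0.0855
q [-0.13, 0.53, -0.02, 2.08, 0.02, 0.53, -2.03]
```

View pics/g.png

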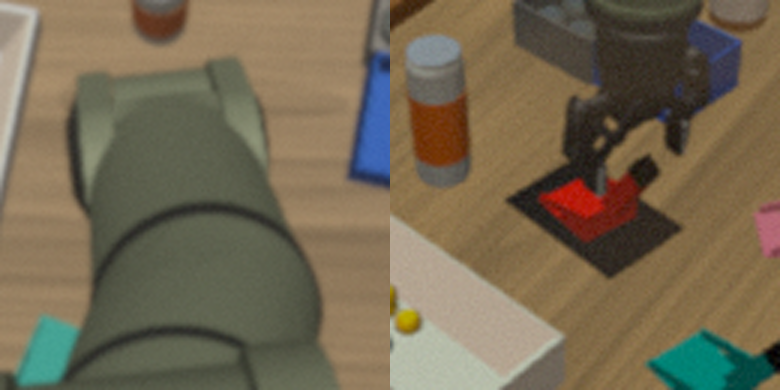

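```bash
python3 -m handwheel '[[0.1,0.05,0.4,0,0,-0.0008],[0,0,0.4,0,0,0],[0,0,0,0,0,0]]' | grep -E "pos|rot|force"
python3 -m handwheel '[[0,0,0,0,0,0],[0,0,0,0,0,0],[0,0,0,0,0,0],[0,0,0,0,0,0]]' 1 90
python3 -m handwheel '[[0,0,0,0,0,0],[0,0,0,0,0,0],[0,0,0,0,0,0]]'
python3 - <<'E'
from fit import *
import pickle
o=pickle.load(open("poses.pkl","rb"))
p=bot.grab_frame("side"); im=cv2.resize(p["pixels"],None,fx=4,fy=4,interpolation=cv2.INTER_CUBIC)
cs,_=cv2.findContours(sil(p,"scoop",o["scoop"],.003),cv2.RETR_EXTERNAL,cv2.CHAIN_APPROX_NONE); cv2.drawContours(im,cs,-1,(0,255,0),1)
cv2.imwrite("pics/g2.png",im[150*4:260*4,200*4:340*4])
E
```

```text
position: [0.4856, 0.0049, 0.0653]
tool_rot: [-3.141, -0.0, -0.306]
force: [0.2, -0.5, -0.0]
clock: 12.08
position: [0.486, 0.005, 0.0663]
tool_rot: [-3.141, -0.002, -0.306]
force: [-4.0, -0.4, 12.9]
grip_width: 0.0154
clock: 12.45
position: [0.4861, 0.0049, 0.0664]
tool_rot: [-3.141, -0.002, -0.306]
force: [-2.9, -0.8, 6.4]
grip_width: 0.0151
```

View pics/g2.png

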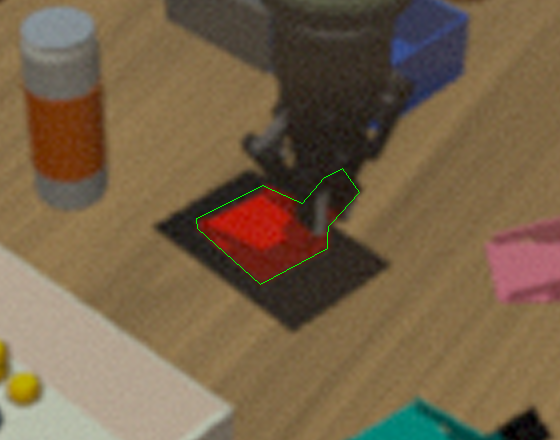

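```bash
cat >> ik.py <<'E'
REL=np.array([-.0689,0,.0634])
def T(o,yaw,tilt=0):
    Rs=euler(0,0,yaw)*Ro.from_rotvec([0,tilt,0]); return np.array(o)+Rs.apply(REL),Rtool(yaw,0,tilt)
TUB=np.array([.585,.2246,0]); TY=-.152
def tubpt(x,y,z): return TUB+euler(0,0,TY).apply([x,y,z])
def scoop():
    p,R,s=cur(); Rs=R*Rtool(0,0).inv(); return p-Rs.apply(REL),Rs
E
python3 - <<'E'
from ik import *
p0,R0,_=cur(); print(scoop()[0])
a=T(tubpt(-.045,0,.095),TY); b=T(tubpt(-.045,0,.010),TY)
p1=p0+[0,0,.094]
m=plan(p0+[0,0,.06],R0,a[0],a[1],11); show(m); print(a[0],b[0])
E
```

```text
[ 0.55189583 -0.01581053  0.00313755]
[-0.307,-0.807,-0.116,-0.0000,-0.0000,-0.0022]
[-0.295,-0.811,-0.116,-0.0000,-0.0000,-0.0022]
[-0.284,-0.815,-0.116,-0.0000,-0.0000,-0.0022]
[-0.273,-0.819,-0.116,-0.0000,-0.0000,-0.0022]
[-0.261,-0.822,-0.116,-0.0000,-0.0000,-0.0022]
[-0.250,-0.826,-0.116,-0.0000,-0.0000,-0.0022]
[-0.238,-0.829,-0.116,-0.0000,-0.0000,-0.0022]
[-0.226,-0.833,-0.116,-0.0000,-0.0000,-0.0022]
[-0.215,-0.836,-0.116,-0.0000,-0.0000,-0.0022]
[-0.203,-0.839,-0.116,-0.0000,-0.0000,-0.0022]
[-0.191,-0.841,-0.116,-0.0000,-0.0000,-0.0022]
max [0.307 0.841 0.116 0.    0.    0.002]
[0.47241324 0.24184621 0.1584    ] [0.47241324 0.24184621 0.0734    ]
```

```bash
python3 -m handwheel '[[0,0,-0.6,0,0,0],[0,0,-0.9,0,0,0],[0,0,-0.9,0,0,0],[-0.31,-0.81,-0.12,0,0,-0.0022],[-0.3,-0.81,-0.12,0,0,-0.0022],[-0.28,-0.81,-0.12,0,0,-0.0022],[-0.27,-0.82,-0.12,0,0,-0.0022],[-0.26,-0.82,-0.12,0,0,-0.0022]]' | grep -E "pos|rot|force"
python3 -m handwheel '[[-0.25,-0.83,-0.12,0,0,-0.0022],[-0.24,-0.83,-0.12,0,0,-0.0022],[-0.23,-0.83,-0.12,0,0,-0.0022],[-0.21,-0.84,-0.12,0,0,-0.0022],[-0.2,-0.84,-0.12,0,0,-0.0022],[-0.19,-0.84,-0.12,0,0,-0.0022],[0,0,0,0,0,0]]'
python3 rec.py; python3 fitk.py
python3 - <<'E'
from ik import *
p0,R0,_=cur(); o,Rs=scoop(); print(o,Rs.as_euler("xyz"))
b=T(tubpt(-.045,0,.012),TY); show(plan(p0,R0,b[0],b[1],5))
for n in("top","side"):
    p=bot.grab_frame(n); a=p["pixels"][120:250,130:290] if n=="top" else p["pixels"][170:300,120:280]
    cv2.imwrite(f"pics/t_{n}.png",cv2.resize(a,None,fx=2.5,fy=2.5,interpolation=cv2.INTER_CUBIC))
cv2.imwrite("pics/t.png",np.hstack([cv2.imread("pics/t_top.png"),cv2.imread("pics/t_side.png")]))
E
```

```text
position: [0.4797, 0.1133, 0.1422]
tool_rot: [-3.141, -0.002, -0.236]
force: [0.3, -0.7, 0.1]
clock: 14.38
position: [0.4723, 0.2442, 0.1593]
tool_rot: [-3.14, -0.002, -0.151]
force: [-0.3, -0.7, -1.1]
grip_width: 0.015
q [-0.53, 0.47, -0.07, 1.91, 0.05, 0.76, -2.36]
(np.float64(0.011115712365072548), (-1, -1, -1, -1), array([-1.08834041e-01,  3.53808465e-01,  5.50264420e-01,  4.18409167e-01,
        3.82702889e-01,  1.46395112e+00, -1.44743748e-03,  4.61906174e-03]))
[-0.0089 -0.0028 -0.0002] [ 0.003 -0.    -0.003]
[-0.0002 -0.0013  0.0004] [0.043 0.002 0.007]
[0.001  0.0022 0.0001] [0.028 0.002 0.002]
[-0.0011  0.0051 -0.0002] [ 0.006  0.    -0.002]
[-0.0002  0.0065 -0.0006] [ 0.     0.    -0.002]
[-0.0009  0.0002  0.0005] [ 0.    -0.    -0.002]
[0.5405065  0.23385862 0.09602865] [ 0.00122688 -0.00173791 -0.15118151]
[0.003,0.019,0.671,-0.0000,-0.0001,0.0000]
[0.003,0.019,0.671,-0.0000,-0.0001,0.0000]
[0.003,0.019,0.671,-0.0000,-0.0001,0.0000]
[0.003,0.019,0.671,-0.0000,-0.0001,0.0000]
[0.004,0.018,0.671,-0.0000,-0.0001,0.0000]
max [0.004 0.019 0.671 0.    0.    0.   ]
```

View pics/t.png

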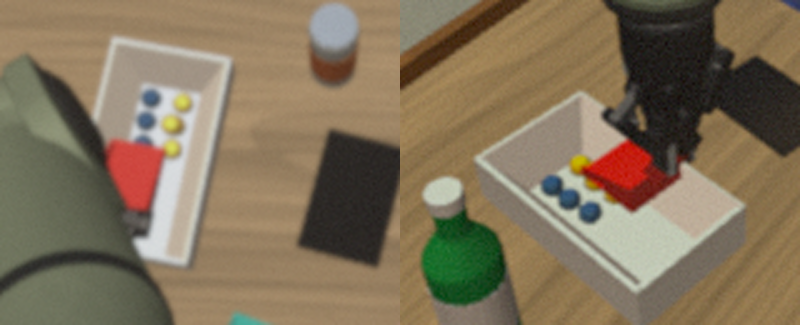

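```bash
python3 -m handwheel '[[0,0.02,0.67,0,0,0],[0,0.02,0.67,0,0,0],[0,0.02,0.67,0,0,0],[0,0.02,0.67,0,0,0],[0,0.02,0.6,0,0,0],[0,0,0,0,0,0]]' | grep -E "pos|rot|force"
python3 - <<'E'
from fit import *
from plan import *
p=bot.grab_frame("side");t=bot.grab_frame("top")
for im,n in((p,"side"),(t,"top")):
    a=im["pixels"][120:250,130:290] if n=="top" else im["pixels"][170:300,120:280]
    cv2.imwrite(f"pics/u_{n}.png",cv2.resize(a,None,fx=2.5,fy=2.5,interpolation=cv2.INTER_CUBIC))
cv2.imwrite("pics/u.png",np.hstack([cv2.imread("pics/u_top.png"),cv2.imread("pics/u_side.png")]))
for im in(t,p):
    for d in bot.trace(im,"mat")[:1]:
        print("mat",d["score"],fit("mat",[(im,d["region"])],[.54,-.01,-.3]))
E
```

```text
position: [0.4718, 0.2391, 0.076]
tool_rot: [3.141, -0.0, -0.154]
force: [0.2, 0.3, -1.6]
mat 0.6 (array([ 0.54093969, -0.01340972, -0.23224165]), np.float64(0.0637268509338938), [np.float64(0.0637268509338938)])
mat 0.94 (array([ 0.54271128, -0.01416633, -0.25557572]), np.float64(0.11375675531061052), [np.float64(0.11375675531061052)])
```

View pics/u.png

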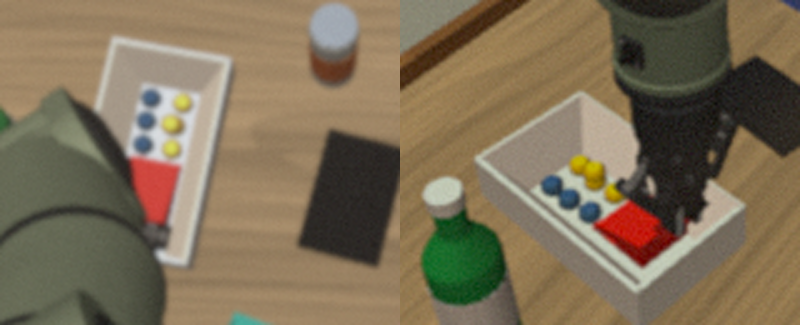

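```bash
python3 -m handwheel '[[0,0,0.2,0,0,0],[0,0,0,0,0,0]]' | grep -E "pos|force"; python3 -m handwheel '[[0,0,0.06,0,0,0],[0,0,0,0,0,0]]' | grep -E "pos|force"
```

```text
position: [0.4722, 0.2395, 0.072]
force: [0.1, -0.8, -1.3]
position: [0.4723, 0.2395, 0.0706]
force: [0.2, 0.1, -1.0]
```

```bash
python3 -m handwheel '[[0,0,0.06,0,0,0],[0,0,0,0,0,0]]' | grep -E "pos|force"; python3 -m handwheel '[[0,0,0.04,0,0,0],[0,0,0,0,0,0]]' | grep -E "pos|force"
```

```text
position: [0.4724, 0.2397, 0.0694]
force: [-1.8, -0.2, 4.8]
position: [0.4723, 0.2397, 0.0693]
force: [-8.7, -1.2, 26.4]
```

```bash
python3 -m handwheel '[[0,0,-0.03,0,0,0],[0.3,0,0,0,0,0],[0.3,0,0,0,0,0],[0.3,0,0,0,0,0]]' | grep -E "pos|force";python3 -m handwheel '[[0.3,0,0,0,0,0],[0.3,0,0,0,0,0],[0.3,0,0,0,0,0],[0.3,0,0,0,0,0]]' | grep -E "pos|force|rot"
python3 - <<'E'
from ik import *
o,Rs=scoop(); print(euler(0,0,TY).inv().apply(o-TUB),Rs.as_euler("xyz"))
p=bot.grab_frame("side");t=bot.grab_frame("top")
for im,n in((p,"side"),(t,"top")):
    a=im["pixels"][120:250,130:290] if n=="top" else im["pixels"][170:300,120:280]
    cv2.imwrite(f"pics/u_{n}.png",cv2.resize(a,None,fx=2.5,fy=2.5,interpolation=cv2.INTER_CUBIC))
cv2.imwrite("pics/u2.png",np.hstack([cv2.imread("pics/u_top.png"),cv2.imread("pics/u_side.png")]))
E
```

```text
position: [0.4944, 0.2364, 0.0694]
force: [-6.9, 1.2, 13.9]
position: [0.5241, 0.2318, 0.0694]
tool_rot: [-3.141, -0.001, -0.154]
force: [-9.1, 1.7, 13.9]
[ 0.0076845  -0.00217167  0.00610617] [ 0.00071812 -0.00116635 -0.15360549]
```

View pics/u2.png

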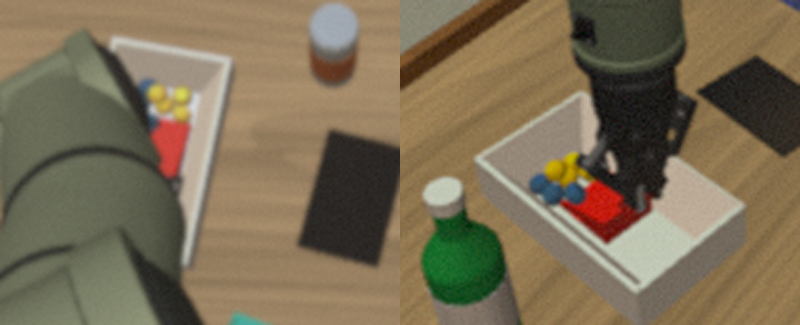

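```bash
python3 -m handwheel '[[0.3,0,0,0,0,0],[0.3,0,0,0,0,0],[0.3,0,0,0,0,0]]' | grep -E "pos|force";python3 -m handwheel '[[0.3,0,0,0,0,0],[0.25,0,0,0,0,0]]' | grep -E "pos|force|rot"
python3 - <<'E'
from ik import *
o,Rs=scoop(); print(euler(0,0,TY).inv().apply(o-TUB),Rs.as_euler("xyz"))
p=bot.grab_frame("side");t=bot.grab_frame("top")
for im,n in((p,"side"),(t,"top")):
    a=im["pixels"][120:250,130:290] if n=="top" else im["pixels"][200:280,150:250]
    cv2.imwrite(f"pics/u_{n}.png",cv2.resize(a,(400,325),interpolation=cv2.INTER_CUBIC))
cv2.imwrite("pics/u3.png",np.hstack([cv2.imread("pics/u_top.png"),cv2.imread("pics/u_side.png")]))
E
```

```text
position: [0.5464, 0.2284, 0.0695]
force: [-6.3, 0.4, 10.6]
position: [0.56, 0.2262, 0.0695]
tool_rot: [-3.141, -0.001, -0.154]
force: [-6.5, 0.9, 10.9]
[ 0.04400293 -0.00224375  0.00616464] [ 0.00076781 -0.00122358 -0.15370941]
```

View pics/u3.png

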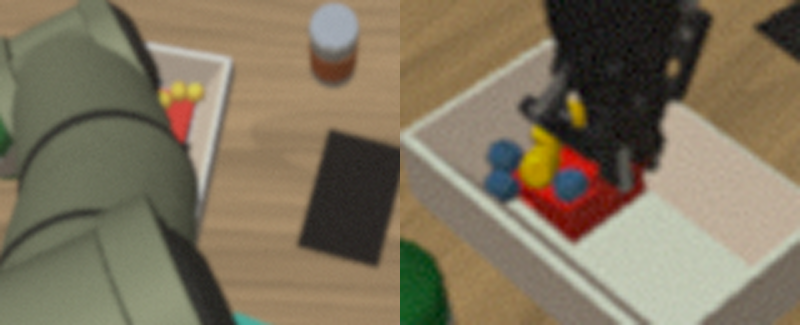

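Run:
```python
from ik import *
o,Rs=scoop(); p0,R0,_=cur()
yaw=Rs.as_euler("xyz")[2]
lip0=o+Rs.apply([.038,0,0]); ex=euler(0,0,TY).apply([1,0,0])
P=p0;R=R0
for k in range(1,9):
    s=k/8; t=-np.radians(18)*s
    lip=lip0+ex*(.003*min(1,s*4)+.014*s)+np.array([0,0,.029*s])
    Rn=euler(0,0,yaw)*Ro.from_rotvec([0,t,0]); on=lip-Rn.apply([.038,0,0]); p1,R1=T(on,yaw,t)
    show(plan(P,R,p1,R1,1)[:1]); P,R=p1,R1
th["p"]=np.load("th.npy"); print(P,ik(P,R,[bot.observe()["qpos"]]), (on+Rn.apply([-.038,0,0]))[2])
```

```text
[0.039,-0.003,0.016,-0.0002,0.0059,-0.0000]
max [0.039 0.003 0.016 0.    0.006 0.   ]
[0.039,-0.000,0.030,0.0000,0.0063,0.0000]
max [0.039 0.    0.03  0.    0.006 0.   ]
[-0.015,-0.000,0.031,0.0000,0.0062,0.0000]
max [0.015 0.    0.031 0.    0.006 0.   ]
[-0.010,-0.000,0.034,0.0000,0.0063,0.0000]
max [0.01  0.    0.034 0.    0.006 0.   ]
[-0.004,-0.000,0.038,0.0000,0.0062,-0.0000]
max [0.004 0.    0.038 0.    0.006 0.   ]
[0.001,-0.000,0.041,0.0000,0.0062,0.0000]
max [0.001 0.    0.041 0.    0.006 0.   ]
[0.006,-0.000,0.045,0.0000,0.0062,-0.0000]
max [0.006 0.    0.045 0.    0.006 0.   ]
[0.010,-0.000,0.049,0.0000,0.0063,0.0000]
max [0.01  0.    0.049 0.    0.006 0.   ]
[0.56336137 0.22571432 0.06251534] (array([-0.81056481,  0.64514343,  0.27886751,  2.03933555,  0.1004459 ,
        0.22478003, -2.42483317]), np.float64(9.509823890393063e-05), np.float64(0.0002741965596959068)) 0.011766979226473705
```

```bash
python3 -m handwheel '[[0.04,0,0.01,0,0.006,0],[0.04,0,0.02,0,0.006,0],[-0.01,0,0.03,0,0.0062,0],[-0.01,0,0.03,0,0.0063,0],[0,0,0.035,0,0.0063,0],[0,0,0.04,0,0.0063,0],[0.01,0,0.045,0,0.0063,0],[0.01,0,0.045,0,0.0063,0]]' | grep -E "pos|force|rot|clock"
python3 - <<'E'
from ik import *
o,Rs=scoop(); print(euler(0,0,TY).inv().apply(o-TUB),Rs.as_euler("xyz"),bot.observe()["qpos"].round(2) if hasattr(bot.observe()["qpos"],"round") else bot.observe()["qpos"])
p=bot.grab_frame("side");t=bot.grab_frame("top")
for im,n in((p,"side"),(t,"top")):
    a=im["pixels"][120:250,130:290] if n=="top" else im["pixels"][200:280,150:250]
    cv2.imwrite(f"pics/u_{n}.png",cv2.resize(a,(400,325),interpolation=cv2.INTER_CUBIC))
cv2.imwrite("pics/u4.png",np.hstack([cv2.imread("pics/u_top.png"),cv2.imread("pics/u_side.png")]))
E
```

```text
clock: 19.25
position: [0.563, 0.2254, 0.0628]
tool_rot: [-3.141, -0.315, -0.154]
force: [-0.7, 0.7, -2.1]
[ 0.06333651 -0.00273057  0.02390637] [ 0.00044862 -0.31510847 -0.15406799] [-0.8   0.67  0.28  2.01  0.17  0.25 -2.48]
```

View pics/u4.png

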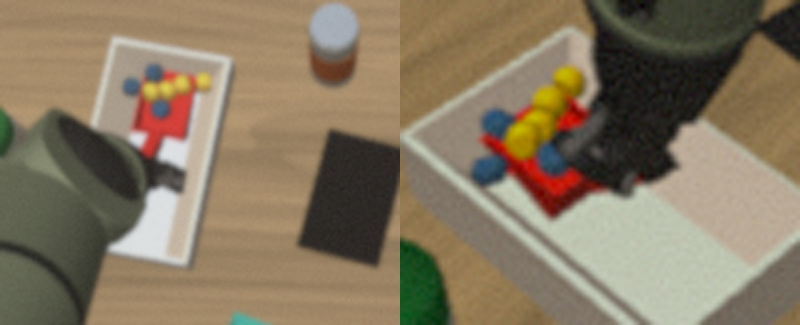

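```bash
python3 -m handwheel '[[0.06,0,-0.2,0,0,0],[0.06,0,-0.2,0,0,0],[0.06,0,-0.2,0,0,0],[0.06,0,-0.3,0,0,0],[0.06,0,-0.3,0,0,0],[0.06,0,-0.3,0,0,0],[0.06,0,-0.3,0,0,0],[0,0,0,0,0,0]]' | grep -E "pos|force|rot|clock"
python3 - <<'E'
from ik import *
o,Rs=scoop(); print(euler(0,0,TY).inv().apply(o-TUB),Rs.as_euler("xyz"),np.round(bot.observe()["qpos"],2))
p=bot.grab_frame("side");t=bot.grab_frame("top")
for im,n in((p,"side"),(t,"top")):
    a=im["pixels"][120:250,130:290] if n=="top" else im["pixels"][180:280,140:265]
    cv2.imwrite(f"pics/u_{n}.png",cv2.resize(a,(400,325),interpolation=cv2.INTER_CUBIC))
cv2.imwrite("pics/u5.png",np.hstack([cv2.imread("pics/u_top.png"),cv2.imread("pics/u_side.png")]))
E
```

```text
clock: 20.35
position: [0.5594, 0.2262, 0.1097]
tool_rot: [-3.14, -0.315, -0.154]
force: [-0.0, -1.3, -2.4]
[ 0.05954142 -0.00239979  0.07071081] [ 0.00133428 -0.31463388 -0.15430839] [-0.8   0.58  0.28  2.    0.17  0.35 -2.47]
```

View pics/u5.png

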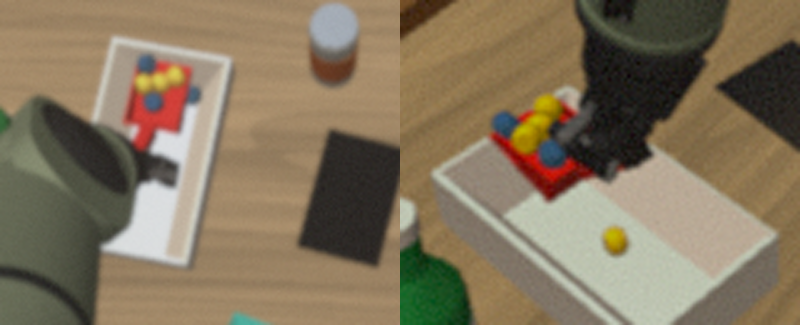

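```bash
cat >> ik.py <<'E'
def wp(seq,o0=None):
    """seq of (origin,yaw,tilt_deg,n): print rows from the current pose"""
    p,R,s=cur(); o,Rs=scoop(); y,t=Rs.as_euler("ZYX")[:2]; q=np.array(s["qpos"])
    th["p"]=np.load("th.npy")
    for (o1,y1,t1,n) in seq:
        t1=np.radians(t1); rows=[]
        for k in range(1,n+1):
            s=k/n; a=T(o+(np.array(o1)-o)*s,y+(y1-y)*s,t+(t1-t)*s); rows+=plan(p,R,a[0],a[1],1); p,R=a
        o,y,t=np.array(o1),y1,t1
        show(rows); q,e,r=ik(p,R,[q]); print("-> ",p.round(3),"ik err",round(e,1),round(r,1),q.round(2))
E
python3 - <<'E'
from ik import *
o,Rs=scoop(); wp([(o+[0,0,.04],.35,-18,6),(o+[0,0,.05],.45,-28,4)])
E
```

```text
[0.094,0.284,-0.250,0.0040,0.0000,-0.0127]
[0.094,0.286,-0.250,0.0041,0.0000,-0.0127]
[0.094,0.286,-0.250,0.0041,0.0000,-0.0127]
[0.094,0.286,-0.250,0.0041,0.0000,-0.0127]
[0.094,0.286,-0.250,0.0041,0.0000,-0.0127]
[0.094,0.286,-0.250,0.0041,0.0000,-0.0127]
max [0.094 0.286 0.25  0.004 0.    0.013]
->  [0.563 0.184 0.149] ik err 0.0 0.0 [-0.4   0.44 -0.02  2.07 -0.01  0.32 -1.62]
[-0.076,0.087,0.028,0.0013,0.0069,-0.0038]
[-0.072,0.088,0.029,0.0015,0.0069,-0.0037]
[-0.068,0.089,0.031,0.0016,0.0069,-0.0036]
[-0.064,0.091,0.033,0.0018,0.0069,-0.0036]
max [0.076 0.091 0.033 0.002 0.007 0.004]
->  [0.562 0.174 0.144] ik err 2.4 2.2 [-0.46  0.43  0.17  2.21 -1.23  0.19 -0.26]
```

```bash
python3 -m handwheel '[[0.09,0.28,-0.25,0.004,0,-0.0127],[0.09,0.29,-0.25,0.0041,0,-0.0127],[0.09,0.29,-0.25,0.0041,0,-0.0127],[0.09,0.29,-0.25,0.0041,0,-0.0127],[0.09,0.29,-0.25,0.0041,0,-0.0127],[0.09,0.29,-0.25,0.0041,0,-0.0127],[0,0,0,0,0,0]]' | grep -E "pos|force|rot|clock"
python3 - <<'E'
from ik import *
o,Rs=scoop(); print(o,Rs.as_euler("ZYX"))
wp([(o+[0,0,.02],.8,-25,6),(o+[0,0,.04],1.3,-27,6),([.60,0,.15],1.4,-27,8),([.62,-.19,.15],1.4,-24,8)])
t=bot.grab_frame("top"); cv2.imwrite("pics/u6.png",cv2.resize(t["pixels"][120:250,130:290],(640,520),interpolation=cv2.INTER_CUBIC))
E
```

```text
clock: 21.32
position: [0.5633, 0.1819, 0.1489]
tool_rot: [3.141, -0.314, 0.346]
force: [0.4, -0.2, -1.9]
[0.64341881 0.21073882 0.1098865 ] [ 0.3461128  -0.31393207 -0.0006891 ]
[-0.001,0.261,-0.067,0.0039,0.0032,-0.0114]
[0.002,0.262,-0.066,0.0041,0.0032,-0.0113]
[0.005,0.264,-0.065,0.0043,0.0032,-0.0112]
[0.007,0.266,-0.064,0.0045,0.0032,-0.0112]
[0.010,0.268,-0.062,0.0048,0.0032,-0.0111]
[0.012,0.270,-0.061,0.0050,0.0032,-0.0110]
max [0.012 0.27  0.067 0.005 0.003 0.011]
->  [0.581 0.147 0.158] ik err 0.0 0.0 [ 0.17  0.48 -0.46  2.09 -0.25  0.28 -0.74]
[0.053,0.298,-0.100,0.0056,0.0009,-0.0120]
[0.054,0.298,-0.099,0.0057,0.0009,-0.0120]
[0.054,0.299,-0.099,0.0058,0.0009,-0.0119]
[0.055,0.299,-0.098,0.0058,0.0009,-0.0119]
[0.056,0.300,-0.098,0.0059,0.0009,-0.0119]
[0.056,0.300,-0.097,0.0060,0.0009,-0.0118]
max [0.056 0.3   0.1   0.006 0.001 0.012]
->  [0.619 0.124 0.175] ik err 0.0 0.0 [ 0.22  0.59 -0.36  1.82 -0.42  0.69 -0.03]
[-0.956,0.118,-0.488,0.0009,0.0000,-0.0018]
[-0.957,0.104,-0.488,0.0009,-0.0000,-0.0018]
[-0.957,0.091,-0.488,0.0009,0.0000,-0.0018]
[-0.958,0.077,-0.489,0.0009,0.0000,-0.0018]
[-0.958,0.064,-0.489,0.0009,-0.0000,-0.0018]
[-0.958,0.051,-0.489,0.0009,0.0000,-0.0018]
[-0.958,0.037,-0.489,0.0009,-0.0000,-0.0018]
[-0.958,0.024,-0.489,0.0009,0.0000,-0.0018]
max [0.958 0.118 0.489 0.001 0.    0.002]
->  [ 0.585 -0.089  0.175] ik err 0.0 0.0 [ 0.5   0.63 -0.26  1.72 -0.38  0.95  0.36]
[-0.802,0.260,-0.435,0.0000,-0.0010,0.0000]
[-0.805,0.260,-0.430,0.0000,-0.0010,-0.0000]
[-0.808,0.260,-0.425,-0.0000,-0.0010,0.0000]
[-0.810,0.260,-0.419,0.0000,-0.0010,-0.0000]
[-0.813,0.260,-0.414,0.0000,-0.0010,0.0000]
[-0.816,0.260,-0.408,-0.0000,-0.0010,-0.0000]
[-0.818,0.260,-0.403,0.0000,-0.0010,-0.0000]
[-0.821,0.260,-0.397,-0.0000,-0.0010,0.0000]
max [0.821 0.26  0.435 0.    0.001 0.   ]
->  [ 0.605 -0.277  0.18 ] ik err 0.0 0.0 [ 0.64  0.76 -0.19  1.39 -0.27  1.19  0.45]
```

View pics/u6.png

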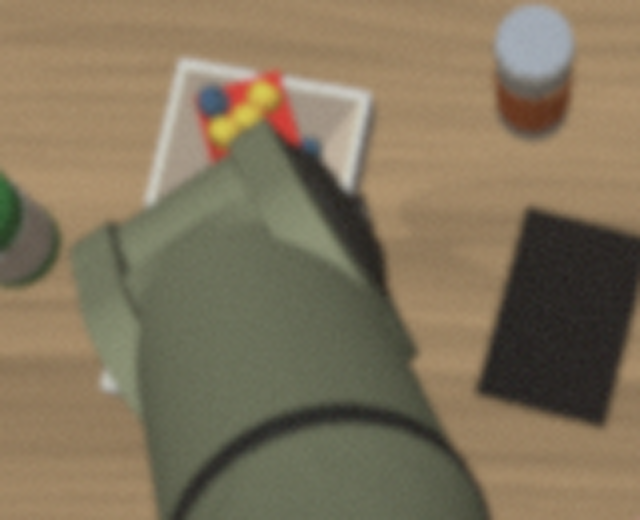

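```bash
python3 -m handwheel '[[0,0.26,-0.067,0.0039,0.0032,-0.0114],[0,0.26,-0.066,0.0041,0.0032,-0.0113],[0,0.265,-0.065,0.0043,0.0032,-0.0112],[0.01,0.265,-0.064,0.0045,0.0032,-0.0112],[0.01,0.27,-0.062,0.0048,0.0032,-0.0111],[0.01,0.27,-0.061,0.005,0.0032,-0.011]]' | grep -E "pos|force|rot|clock"
python3 -m handwheel '[[0.05,0.3,-0.1,0.0056,0.0009,-0.012],[0.05,0.3,-0.1,0.0057,0.0009,-0.012],[0.05,0.3,-0.1,0.0058,0.0009,-0.0119],[0.05,0.3,-0.1,0.0058,0.0009,-0.0119],[0.06,0.3,-0.1,0.0059,0.0009,-0.0119],[0.06,0.3,-0.1,0.006,0.0009,-0.0118],[0,0,0,0,0,0]]' | grep -E "pos|force|rot|clock"
python3 - <<'E'
from ik import *
o,Rs=scoop(); print(o,Rs.as_euler("ZYX"))
wp([(o,1.35,-36,4)])
t=bot.grab_frame("top"); s=bot.grab_frame("side");cv2.imwrite("pics/u7.png",np.hstack([cv2.resize(t["pixels"][120:250,130:290],(400,325),interpolation=cv2.INTER_CUBIC),cv2.resize(s["pixels"][180:280,120:245],(400,325))]))
E
```

```text
clock: 22.12
position: [0.5803, 0.149, 0.1575]
tool_rot: [-3.14, -0.434, 0.804]
force: [0.3, -0.3, -0.8]
clock: 23.0
position: [0.6191, 0.1256, 0.1738]
tool_rot: [-3.138, -0.469, 1.299]
force: [-0.0, -0.8, -1.9]
[0.64303159 0.21247585 0.14838272] [ 1.2990302  -0.46862291  0.00402531]
[-0.099,0.037,0.112,0.0003,0.0064,-0.0018]
[-0.099,0.047,0.112,0.0010,0.0064,-0.0018]
[-0.099,0.047,0.112,0.0011,0.0064,-0.0017]
[-0.099,0.047,0.112,0.0012,0.0064,-0.0017]
max [0.099 0.047 0.112 0.001 0.006 0.002]
->  [0.623 0.122 0.159] ik err 0.0 0.0 [ 0.44  0.71 -0.56  1.83 -0.45  0.66  0.14]
```

View pics/u7.png

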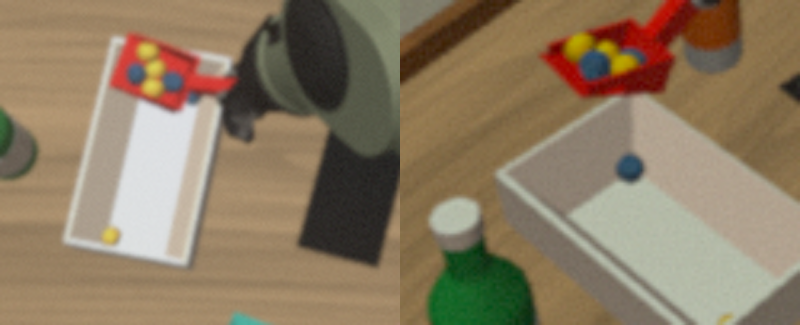

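Run:
```python
from ik import *
wp([([.605,.02,.155],1.4,-27,9),([.587,-.285,.145],1.4,-20,14)])
```

```text
[-0.765,0.101,-0.417,0.0003,0.0001,-0.0016]
[-0.765,0.101,-0.417,0.0008,0.0001,-0.0016]
[-0.766,0.092,-0.418,0.0008,0.0001,-0.0016]
[-0.766,0.082,-0.418,0.0008,0.0001,-0.0016]
[-0.766,0.072,-0.419,0.0008,0.0001,-0.0016]
[-0.766,0.063,-0.419,0.0008,0.0001,-0.0016]
[-0.766,0.053,-0.419,0.0008,0.0001,-0.0016]
[-0.766,0.043,-0.420,0.0008,0.0001,-0.0016]
[-0.766,0.033,-0.420,0.0008,0.0001,-0.0016]
max [0.766 0.101 0.42  0.001 0.    0.002]
->  [ 0.59  -0.069  0.18 ] ik err 0.0 0.0 [ 0.48  0.62 -0.28  1.73 -0.38  0.94  0.32]
[-0.764,0.097,-0.392,-0.0000,-0.0014,0.0000]
[-0.767,0.097,-0.385,-0.0000,-0.0014,0.0000]
[-0.770,0.097,-0.379,-0.0000,-0.0014,0.0000]
[-0.773,0.097,-0.372,0.0000,-0.0014,-0.0000]
[-0.776,0.097,-0.365,0.0000,-0.0014,0.0000]
[-0.779,0.097,-0.358,-0.0000,-0.0014,0.0000]
[-0.782,0.097,-0.351,0.0000,-0.0014,-0.0000]
[-0.785,0.097,-0.344,-0.0000,-0.0014,-0.0000]
[-0.787,0.097,-0.337,0.0000,-0.0014,0.0000]
[-0.790,0.097,-0.330,0.0000,-0.0014,0.0000]
[-0.793,0.097,-0.322,0.0000,-0.0014,-0.0000]
[-0.795,0.097,-0.315,0.0000,-0.0014,0.0000]
[-0.798,0.097,-0.308,0.0000,-0.0014,0.0000]
[-0.800,0.097,-0.301,-0.0000,-0.0014,-0.0000]
max [0.8   0.097 0.392 0.    0.001 0.   ]
->  [ 0.572 -0.37   0.181] ik err 0.0 0.0 [ 0.71  0.78 -0.14  1.32 -0.21  1.24  0.51]
```

```bash
python3 -m handwheel '[[-0.25,0.03,-0.14,0.0001,0,0],[-0.5,0.07,-0.28,0.0006,0,-0.001],[-0.765,0.1,-0.417,0.0008,0,-0.0016],[-0.765,0.09,-0.418,0.0008,0,-0.0016],[-0.765,0.08,-0.418,0.0008,0,-0.0016],[-0.765,0.07,-0.419,0.0008,0,-0.0016],[-0.765,0.06,-0.419,0.0008,0,-0.0016],[-0.765,0.05,-0.419,0.0008,0,-0.0016]]' | grep -E "pos|force|rot|clock"
python3 -m handwheel '[[-0.765,0.04,-0.42,0.0008,0,-0.0016],[-0.765,0.03,-0.42,0.0008,0,-0.0016],[-0.765,0.097,-0.39,0,-0.0014,0],[-0.767,0.097,-0.385,0,-0.0014,0],[-0.77,0.097,-0.379,0,-0.0014,0],[-0.773,0.097,-0.372,0,-0.0014,0],[-0.776,0.097,-0.365,0,-0.0014,0],[-0.78,0.097,-0.358,0,-0.0014,0]]' | grep -E "pos|force|rot|clock"
python3 -m handwheel '[[-0.78,0.097,-0.351,0,-0.0014,0],[-0.785,0.097,-0.344,0,-0.0014,0],[-0.787,0.097,-0.337,0,-0.0014,0],[-0.79,0.097,-0.33,0,-0.0014,0],[-0.79,0.097,-0.322,0,-0.0014,0],[-0.7,0.097,-0.28,0,-0.0014,0],[-0.5,0.06,-0.2,0,-0.0014,0],[0,0,0,0,0,0]]' | grep -E "pos|force|rot|clock"
python3 - <<'E'
from ik import *
o,Rs=scoop(); print(o,Rs.as_euler("ZYX"))
t=bot.grab_frame("top"); s=bot.grab_frame("side");cv2.imwrite("pics/u8.png",np.hstack([cv2.resize(t["pixels"][100:230,290:450],(400,325),interpolation=cv2.INTER_CUBIC),cv2.resize(s["pixels"][80:210,220:380],(400,325))]))
E
```

```text
clock: 24.1
position: [0.596, -0.028, 0.1801]
tool_rot: [-3.14, -0.468, 1.376]
force: [0.0, 0.4, -1.2]
clock: 25.1
position: [0.5825, -0.1999, 0.1822]
tool_rot: [-3.14, -0.416, 1.4]
force: [0.2, -0.0, -0.9]
clock: 26.1
position: [0.5748, -0.3391, 0.1831]
tool_rot: [-3.14, -0.354, 1.399]
force: [0.8, 0.5, -2.1]
[ 0.5894741  -0.25371478  0.14758572] [ 1.39919102 -0.35434141  0.00181161]
```

View pics/u8.png

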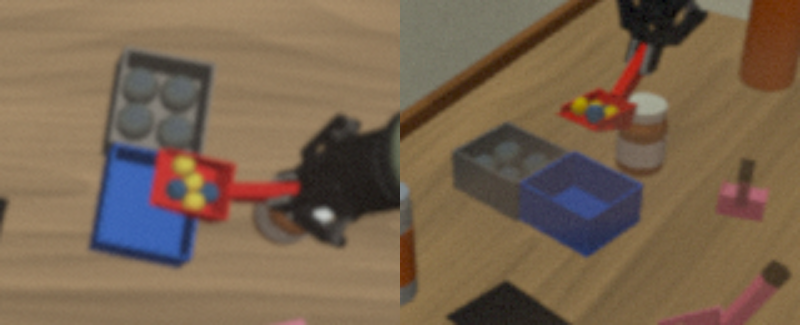

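```bash
cat >> ik.py <<'E'
BOX=np.array([.5965,-.2375,0])
def lipwp(seq):
    """(lip point, yaw, tilt deg, n)"""
    p,R,s=cur(); o,Rs=scoop(); y,t=Rs.as_euler("ZYX")[:2]; q=np.array(s["qpos"]); th["p"]=np.load("th.npy")
    l=o+Rs.apply([.038,0,0])
    for (l1,y1,t1,n) in seq:
        t1=np.radians(t1); rows=[]
        for k in range(1,n+1):
            f=k/n; yy=y+(y1-y)*f; tt=t+(t1-t)*f; ll=l+(np.array(l1)-l)*f
            oo=ll-(euler(0,0,yy)*Ro.from_rotvec([0,tt,0])).apply([.038,0,0]); a=T(oo,yy,tt); rows+=plan(p,R,a[0],a[1],1); p,R=a
        l,y,t=np.array(l1),y1,t1; show(rows); q,e,r=ik(p,R,[q]); print("->",p.round(3),"ik",round(e,1),round(r,1),q.round(2))
E
python3 - <<'E'
from ik import *
d=np.array([np.cos(1.4),np.sin(1.4),0])
lipwp([(BOX-.018*d+[0,0,.08],1.4,0,4),(BOX-.012*d+[0,0,.058],1.4,62,8)])
E
```

```text
[-0.395,0.039,0.259,-0.0003,-0.0141,0.0000]
[-0.337,0.043,0.313,-0.0000,-0.0141,0.0000]
[-0.274,0.043,0.362,-0.0000,-0.0141,0.0000]
[-0.207,0.043,0.405,-0.0000,-0.0141,0.0000]
max [0.395 0.043 0.405 0.    0.014 0.   ]
-> [ 0.575 -0.361  0.143] ik 0.0 0.0 [ 0.63  0.71 -0.31  1.53  0.24  0.94  0.08]
[0.411,-0.000,-0.443,-0.0000,-0.0215,0.0000]
[0.426,0.000,-0.449,0.0000,-0.0215,0.0000]
[0.439,-0.000,-0.455,-0.0000,-0.0215,-0.0000]
[0.452,0.000,-0.464,0.0000,-0.0215,-0.0000]
[0.463,-0.000,-0.475,0.0000,-0.0215,0.0000]
[0.473,0.000,-0.486,0.0000,-0.0215,0.0000]
[0.481,-0.000,-0.500,-0.0000,-0.0215,0.0000]
[0.488,-0.000,-0.514,0.0000,-0.0215,-0.0000]
max [0.488 0.    0.514 0.    0.022 0.   ]
-> [ 0.595 -0.244  0.182] ik 0.0 0.0 [-0.52  0.94  0.45  1.65  0.77  1.1  -0.89]
```

```bash
python3 -m handwheel '[[-0.39,0.04,0.26,0,-0.0141,0],[-0.34,0.04,0.31,0,-0.0141,0],[-0.27,0.04,0.36,0,-0.0141,0],[-0.21,0.04,0.4,0,-0.0141,0],[0,0,0,0,0,0]]' | grep -E "pos|force|rot|clock"
python3 - <<'E'
from ik import *
o,Rs=scoop(); print(o+Rs.apply([.038,0,0])-BOX,Rs.as_euler("ZYX"),np.round(bot.observe()["qpos"],2))
t=bot.grab_frame("top"); s=bot.grab_frame("side");cv2.imwrite("pics/u9.png",np.hstack([cv2.resize(t["pixels"][100:230,290:450],(400,325),interpolation=cv2.INTER_CUBIC),cv2.resize(s["pixels"][80:210,220:380],(400,325))]))
E
```

```text
clock: 26.82
position: [0.5755, -0.3588, 0.1437]
tool_rot: [-3.139, -0.001, 1.404]
force: [-0.3, 0.7, -0.5]
[-0.00345162 -0.01581628  0.08036149] [ 1.40422578e+00 -7.72418676e-04  2.25334175e-03] [ 0.93  0.82 -0.79  1.49  0.62  1.1  -0.15]
```

View pics/u9.png

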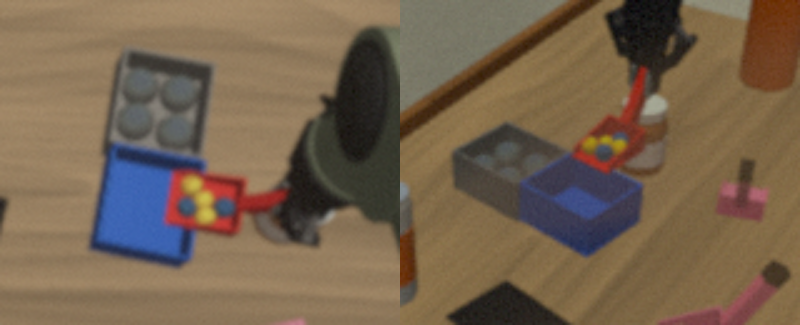

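```bash
python3 -m handwheel '[[0.41,0,-0.44,0,-0.0215,0],[0.43,0,-0.45,0,-0.0215,0],[0.44,0,-0.455,0,-0.0215,0],[0.45,0,-0.464,0,-0.0215,0]]' | grep -E "pos|force|rot|clock"
python3 - <<'E'
from ik import *
o,Rs=scoop(); print(o+Rs.apply([.038,0,0])-BOX,Rs.as_euler("ZYX"),np.round(bot.observe()["qpos"],2))
d=np.array([np.cos(1.4),np.sin(1.4),0])
lipwp([(BOX-.010*d+[0,0,.058],1.4,62,4)])
E
```

```text
clock: 27.42
position: [0.5837, -0.3113, 0.1796]
tool_rot: [-3.141, 0.543, 1.399]
force: [0.5, -0.6, -1.9]
[-0.00276519 -0.01586964  0.07009954] [1.39876186e+00 5.43173456e-01 2.92535905e-04] [ 0.51  0.7  -0.56  1.65  0.98  1.21 -0.66]
[0.494,-0.000,-0.479,-0.0001,-0.0214,-0.0000]
[0.503,0.001,-0.495,-0.0000,-0.0214,-0.0000]
[0.509,0.000,-0.513,-0.0000,-0.0214,-0.0000]
[0.513,0.000,-0.530,-0.0000,-0.0214,-0.0000]
max [0.513 0.001 0.53  0.    0.021 0.   ]
-> [ 0.596 -0.242  0.182] ik 0.0 0.0 [-0.45  0.91  0.32  1.65  0.86  1.16 -0.96]
```

```bash
python3 -m handwheel '[[0.49,0,-0.48,0,-0.0214,0],[0.5,0,-0.495,0,-0.0214,0],[0.51,0,-0.51,0,-0.0214,0],[0.51,0,-0.53,0,-0.0214,0],[0,0,0,0,0,0],[0,0,0,0,0,0],[0,0,0,0,0,0]]' | grep -E "pos|force|rot|clock"
python3 - <<'E'
from ik import *
o,Rs=scoop(); print(o+Rs.apply([.038,0,0])-BOX,Rs.as_euler("ZYX"),np.round(bot.observe()["qpos"],2))
t=bot.grab_frame("top"); s=bot.grab_frame("side");cv2.imwrite("pics/v0.png",np.hstack([cv2.resize(t["pixels"][100:230,290:450],(400,325),interpolation=cv2.INTER_CUBIC),cv2.resize(s["pixels"][80:210,220:380],(400,325))]))
E
```

```text
clock: 28.3
position: [0.5951, -0.2432, 0.1821]
tool_rot: [-3.14, 1.077, 1.399]
force: [0.2, -0.6, -0.9]
[-0.00233625 -0.01076204  0.05792241] [1.39913353 1.07704726 0.00166532] [ 0.1   0.86 -0.39  1.65  1.2   1.58 -1.04]
```

View pics/v0.png

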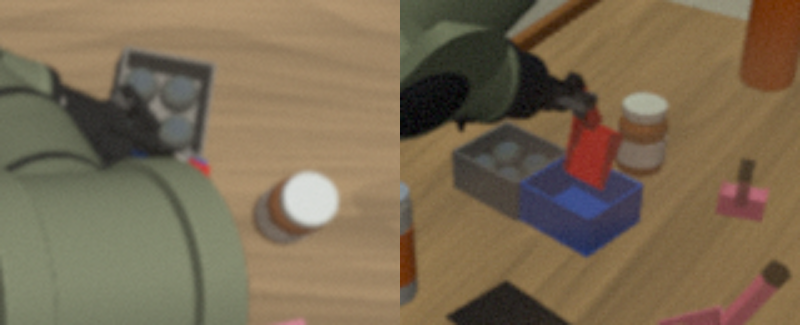

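Run:
```python
from ik import *
o,Rs=scoop(); l=o+Rs.apply([.038,0,0])
lipwp([(l+[0,0,.06],1.4,30,5),([.585,-.20,.135],1.2,0,5)])
```

```text
[-0.677,-0.004,0.261,-0.0003,0.0176,-0.0000]
[-0.649,0.000,0.215,-0.0000,0.0176,-0.0000]
[-0.617,0.000,0.173,-0.0000,0.0176,-0.0000]
[-0.580,0.000,0.135,-0.0000,0.0176,-0.0000]
[-0.539,0.000,0.102,-0.0000,0.0176,-0.0000]
max [0.677 0.004 0.261 0.    0.018 0.   ]
-> [ 0.584 -0.308  0.226] ik 0.0 0.0 [-0.04  0.59  0.18  1.65  0.53  0.95 -0.38]
[0.009,-0.253,0.158,0.0029,0.0167,0.0057]
[0.034,-0.284,0.188,0.0023,0.0167,0.0059]
[0.055,-0.313,0.221,0.0016,0.0167,0.0062]
[0.072,-0.340,0.254,0.0010,0.0167,0.0063]
[0.085,-0.366,0.289,0.0003,0.0167,0.0064]
max [0.085 0.366 0.289 0.003 0.017 0.006]
-> [ 0.546 -0.3    0.198] ik 0.0 0.0 [ 0.39  0.55 -0.    1.64  0.    0.95  0.02]
```

```bash
python3 -m handwheel '[[-0.68,0,0.26,0,0.0176,0],[-0.65,0,0.215,0,0.0176,0],[-0.62,0,0.17,0,0.0176,0],[-0.58,0,0.135,0,0.0176,0],[-0.54,0,0.1,0,0.0176,0],[0,0,0,0,0,0]]' | grep -E "pos|force|rot|clock"
python3 - <<'E'
from ik import *
o,Rs=scoop(); print(o,Rs.as_euler("ZYX"),np.round(bot.observe()["qpos"],2))
t=bot.grab_frame("top"); s=bot.grab_frame("side");cv2.imwrite("pics/v1.png",np.hstack([cv2.resize(t["pixels"][100:230,290:450],(400,325),interpolation=cv2.INTER_CUBIC),cv2.resize(s["pixels"][80:210,220:380],(400,325))]))
E
```

```text
clock: 29.15
position: [0.5832, -0.3109, 0.2281]
tool_rot: [3.14, 0.526, 1.393]
force: [0.7, 0.2, -0.6]
[ 0.58823881 -0.28350799  0.13870778] [ 1.39345399  0.52550605 -0.00172929] [ 0.52  0.63 -0.57  1.61  0.91  1.25 -0.58]
```

View pics/v1.png

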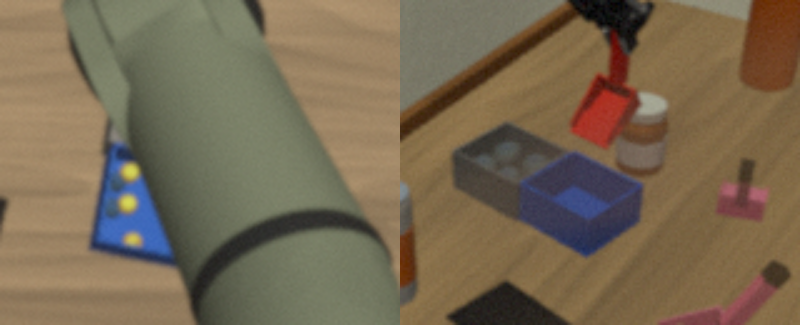

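Run:
```python
from ik import *
wp([([.57,-.22,.14],1.1,0,5),([.545,-.014,.07],-.25,0,12)])
```

```text
[0.126,-0.320,0.056,0.0041,0.0167,0.0085]
[0.138,-0.364,0.102,0.0034,0.0167,0.0089]
[0.142,-0.409,0.149,0.0025,0.0167,0.0092]
[0.139,-0.452,0.195,0.0015,0.0167,0.0094]
[0.130,-0.493,0.238,0.0005,0.0167,0.0095]
max [0.142 0.493 0.238 0.004 0.017 0.01 ]
->  [ 0.539 -0.281  0.203] ik err 0.0 0.0 [ 0.37  0.52 -0.    1.67  0.    0.94 -0.1 ]
[0.592,-0.695,0.233,0.0000,0.0000,0.0179]
[0.545,-0.757,0.233,0.0000,0.0000,0.0179]
[0.491,-0.814,0.233,0.0000,0.0000,0.0179]
[0.431,-0.863,0.233,0.0000,0.0000,0.0179]
[0.367,-0.906,0.233,0.0000,0.0000,0.0179]
[0.297,-0.942,0.233,0.0000,0.0000,0.0179]
[0.225,-0.969,0.233,0.0000,0.0000,0.0179]
[0.149,-0.988,0.233,0.0000,0.0000,0.0179]
[0.072,-0.999,0.233,0.0000,0.0000,0.0179]
[-0.006,-1.001,0.233,0.0000,0.0000,0.0179]
[-0.083,-0.994,0.233,0.0000,0.0000,0.0179]
[-0.159,-0.978,0.233,0.0000,0.0000,0.0179]
max [0.592 1.001 0.233 0.    0.    0.018]
->  [0.478 0.003 0.133] ik err 0.0 0.0 [-0.12  0.44  0.    2.06 -0.    0.64 -1.93]
```

```bash
python3 -m handwheel '[[0.126,-0.32,0.056,0.0041,0.0167,0.0085],[0.138,-0.364,0.1,0.0034,0.0167,0.0089],[0.142,-0.409,0.15,0.0025,0.0167,0.0092],[0.139,-0.452,0.195,0.0015,0.0167,0.0094],[0.13,-0.493,0.238,0.0005,0.0167,0.0095],[0.59,-0.695,0.15,0,0,0.0179],[0.545,-0.757,0.15,0,0,0.0179],[0.49,-0.814,0.15,0,0,0.0179]]' | grep -E "pos|force|rot|clock"
python3 -m handwheel '[[0.43,-0.863,0.23,0,0,0.0179],[0.367,-0.906,0.23,0,0,0.0179],[0.297,-0.94,0.23,0,0,0.0179],[0.225,-0.969,0.23,0,0,0.0179],[0.15,-0.988,0.23,0,0,0.0179],[0.07,-1,0.23,0,0,0.0179],[0,-1,0.23,0,0,0.0179],[-0.08,-0.994,0.23,0,0,0.0179]]' | grep -E "pos|force|rot|clock"
python3 - <<'E'
from ik import *
o,Rs=scoop(); print(o,Rs.as_euler("ZYX"),np.round(bot.observe()["qpos"],2))
wp([([.547,-.014,.045],-.27,0,4),([.547,-.014,.008],-.27,0,3)])
E
```

```text
clock: 30.25
position: [0.5137, -0.2139, 0.1911]
tool_rot: [-3.14, 0.002, 0.762]
force: [0.1, -0.8, -1.1]
clock: 31.25
position: [0.4782, -0.0197, 0.1452]
tool_rot: [3.141, 0.002, -0.137]
force: [0.3, 0.1, -0.5]
[ 0.54629927 -0.02918281  0.08172681] [-0.1368097   0.0016971  -0.00108175] [ 0.28  0.45 -0.47  2.04  0.3   0.72 -2.08]
[-0.013,-0.241,0.368,0.0002,0.0001,0.0053]
[-0.018,-0.243,0.368,0.0000,0.0001,0.0053]
[-0.023,-0.242,0.368,0.0000,0.0001,0.0053]
[-0.028,-0.241,0.368,0.0000,0.0001,0.0053]
max [0.028 0.243 0.368 0.    0.    0.005]
->  [0.481 0.004 0.108] ik err 0.0 0.0 [-0.12  0.49 -0.    2.08  0.    0.58 -1.96]
[0.000,0.000,0.493,0.0000,0.0000,0.0000]
[0.000,0.000,0.493,0.0000,0.0000,0.0000]
[0.000,0.000,0.493,0.0000,0.0000,0.0000]
max [0.    0.    0.493 0.    0.    0.   ]
->  [0.481 0.004 0.071] ik err 0.0 0.0 [-0.12  0.55  0.    2.1  -0.    0.49 -1.96]
```

```bash
python3 -m handwheel '[[-0.01,-0.24,0.37,0,0,0.0053],[-0.02,-0.24,0.37,0,0,0.0053],[-0.02,-0.24,0.37,0,0,0.0053],[-0.03,-0.24,0.37,0,0,0.0053],[0,0,0.4,0,0,0],[0,0,0.4,0,0,0],[0,0,0.4,0,0,0],[0,0,0,0,0,0]]' | grep -E "pos|force|rot|clock"
python3 - <<'E'
from ik import *
o,Rs=scoop(); print(o,Rs.as_euler("ZYX"))
t=bot.grab_frame("top"); s=bot.grab_frame("side");cv2.imwrite("pics/v2.png",np.hstack([cv2.resize(t["pixels"][100:230,210:370],(400,325),interpolation=cv2.INTER_CUBIC),cv2.resize(s["pixels"][140:270,200:360],(400,325))]))
E
```

```text
clock: 32.25
position: [0.4808, 0.0024, 0.078]
tool_rot: [3.141, 0.002, -0.268]
force: [0.1, 0.2, -0.8]
[ 0.54716133 -0.01588168  0.01449623] [-0.26816621  0.00170573 -0.00088321]
```

View pics/v2.png

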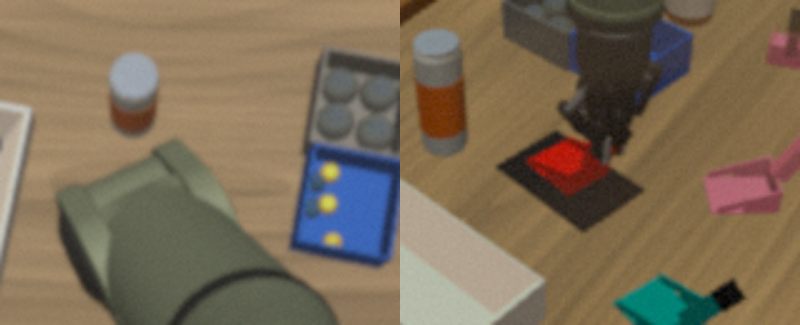

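Scoop hovers 11 mm above the mat, about centred; all five tablets are in the box. Lower to contact.

```bash
python3 -m handwheel '[[0,0,0.3,0,0,0],[0,0,0,0,0,0]]' | grep -E "pos|force"; python3 -m handwheel '[[0,0,0.08,0,0,0],[0,0,0,0,0,0]]' | grep -E "pos|force"; python3 -m handwheel '[[0,0,0.05,0,0,0],[0,0,0,0,0,0]]' | grep -E "pos|force"
```

```text
position: [0.4811, 0.0024, 0.0709]
force: [-0.9, -0.4, -1.4]
position: [0.4813, 0.0025, 0.0692]
force: [-0.5, 0.0, -0.4]
position: [0.4813, 0.0025, 0.068]
force: [0.2, 0.1, -0.9]
```

```bash
python3 -m handwheel '[[0,0,0.05,0,0,0],[0,0,0,0,0,0]]' | grep -E "pos|force"; python3 -m handwheel '[[0,0,0.03,0,0,0],[0,0,0,0,0,0]]' | grep -E "pos|force"
```

```text
position: [0.4813, 0.0025, 0.0667]
force: [0.0, 0.4, -1.3]
position: [0.4813, 0.0026, 0.0664]
force: [-3.2, 0.1, 11.3]
```

```bash
python3 -m handwheel '[[0,0,0,0,0,0],[0,0,0,0,0,0],[0,0,0,0,0,0],[0,0,0,0,0,0]]' -0.3 20
python3 -m handwheel '[[0,0,-0.2,0,0,0],[0,0,-0.5,0,0,0],[0,0,-1,0,0,0],[0,0,-1,0,0,0],[0,0,-1,0,0,0],[0,0,-1,0,0,0],[-0.3,1,-0.5,0,0,0],[-0.3,1,0,0,0,0]]' | grep -E "pos|force|clock"
python3 -m handwheel '[[-0.3,1,0,0,0,0],[-0.3,1,0,0,0,0],[-0.3,1,0,0,0,0],[-0.3,1,0,0,0,0],[-0.3,1,0,0,0,0],[-0.3,1,0,0,0,0],[0,1,0,0,0,0],[0,1,0,0,0,0]]' | grep -E "pos|force|clock"
```

```text
clock: 34.1
position: [0.4813, 0.0025, 0.066]
tool_rot: [3.141, 0.0, -0.268]
force: [0.1, 0.8, -0.4]
grip_width: 0.0555
clock: 35.1
position: [0.4537, -0.0421, 0.1977]
force: [-0.2, -0.1, -0.6]
clock: 36.1
position: [0.357, -0.2233, 0.1971]
force: [0.5, -0.6, -0.2]
```

```bash
python3 -m handwheel '[[0,1,0,0,0,0],[0,1,0,0,0,0],[0,1,0,0,0,0],[0,1,0,0,0,0],[0,1,0,0,0,0],[0,1,0,0,0,0],[0,1,0,0,0,0],[0,0,0,0,0,0]]' | grep -E "pos|force|clock"
python3 - <<'E'
from fit import *
t=bot.grab_frame("top"); s=bot.grab_frame("side")
cv2.imwrite("pics/e_t.png",cv2.resize(t["pixels"][90:290,100:430],(792,480),interpolation=cv2.INTER_CUBIC)); cv2.imwrite("pics/e_s.png",cv2.resize(s["pixels"][90:330,110:400],(725,600),interpolation=cv2.INTER_CUBIC))
def best(p,n,uv,r=25):
    d=[d for d in bot.trace(p,n) if np.hypot(*(np.array(d["point"])-uv))<r]; return d[0]["region"] if d else None
for nm,q0,z,uvs in(("box",[.5965,-.2375,-.16],0,((344,180),(285,165))),("row",[.592,-.234,-.17],0,((352,144),(263,146))),("scoop",[.547,-.016,-.268],.003,((269,196),(267,206)))):
    for p,uv in zip((t,s),uvs):
        r=best(p,nm,uv)
        if r is None: print(nm,"none"); continue
        q,f,e=fit(nm,[(p,r)],q0,z); print(nm,q.round(4),round(f,3))
E
```

```text
clock: 37.1
position: [0.3102, -0.3925, 0.1969]
force: [-0.6, 0.4, -0.2]
box [ 0.5941 -0.24   -0.1813] 0.225
box [ 0.5968 -0.2395 -0.1869] 0.03
row none
row [ 0.6012 -0.2352 -0.1625] 0.367
scoop [ 0.5451 -0.015  -0.2783] 0.106
scoop [ 0.547  -0.0166 -0.2898] 0.142
```

View pics/e_t.png

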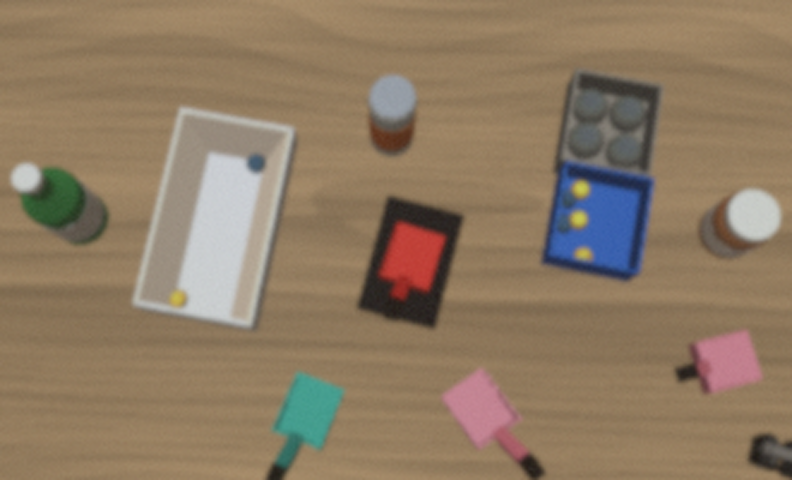

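View pics/e_s.png

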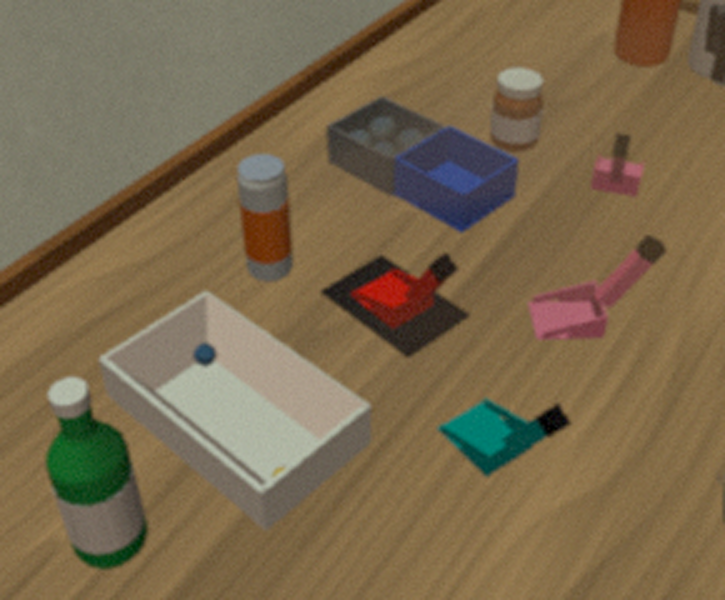

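Run:
```python
from h import *
t=bot.grab_frame("top"); s=bot.grab_frame("side")
cv2.imwrite("pics/z.png",np.hstack([cv2.resize(t["pixels"][115:210,320:380],(380,600),interpolation=cv2.INTER_CUBIC),cv2.resize(s["pixels"][120:190,235:283],(411,600),interpolation=cv2.INTER_CUBIC)]))
```

```text
(no output)
```

View pics/z.png

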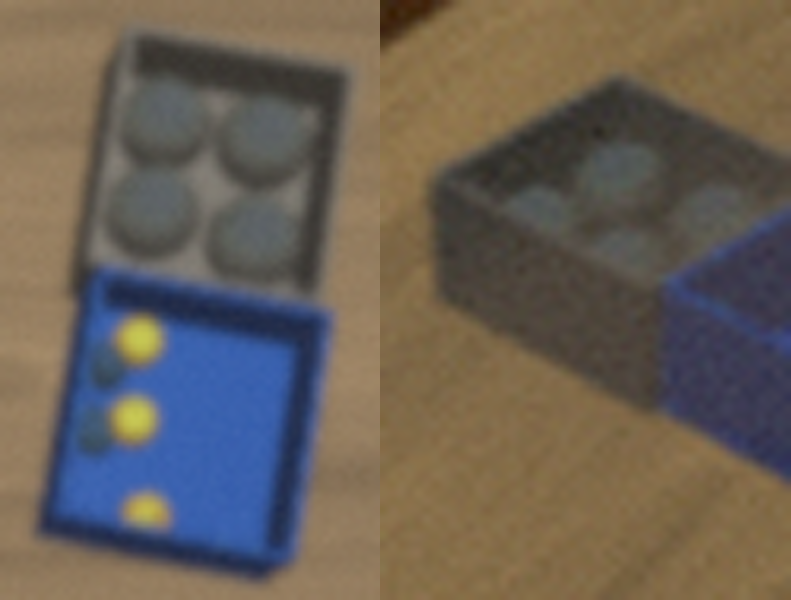

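```bash
python3 -c "
from workcell import bot
print(bot.observe()['clock'],bot.job_done())"
```

```text
the job is handed in; nothing more can be done
37.6 None
```

The job is handed in at 37.6 s of the 64 s allowed. The interface gives no verdict, so the result below rests on my own pictures.

- **Box:** I slid the blue box against the grey bin until the wrist force rose to about 22 N. The last pictures show no gap. The edges look parallel and the box is a few millimetres sideways of the bin.
- **Tablets:** I scooped five tablets (three yellow, two blue) and poured them all into the box. The other two, one yellow and one blue, are still in the tub. I saw none anywhere else.
- **Gripper and tablets:** In every picture the fingers stayed well behind the bowl, and I saw no contact with a tablet.
- **Scoop:** I stood it back on the mat. The fits put its origin about 5 mm from the mat's centre, and it looks upright.
- **Bystanders:** The bottle, the can and the jar look unmoved. The gripper ended clear of everything.

**Checks that disagreed:**
- The last silhouette fit of the grey bin failed in the top view and was poor in the side view. I therefore judged flushness and squareness from the enlarged crop and the push force.
- The top-view box fit was also poor, because the tablets were in it. It still agreed with the side view to within 3 mm and 0.01 rad.

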